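# Load repaired clock dials for curing and put the picks away

## Task

Load the repaired rectangular clock dials into the light-curing unit: pull its tray out, lay every dial face up in a tray pocket of its own so that it sits flat and fully home, push the tray fully shut and only then press the start button on the unit's roof right down. Also stand every dial pick upright in the steel cup, point down and handle up. Leave the pots, the loupe and the bottle alone.

Things in the scene. Friction and masses are not known exactly. Their poses are not given: they have to be found in the camera images.
- dial_a: A rectangular clock dial: white enamel face with a black ring of hour marks on a brass plate, 66 x 50 mm, 10 mm thick in all, about 160 g; may be absent. Origin: centre of its underside. Its y axis runs along the 66 mm side, x along the 50 mm side, z up out of the face. Lies face up on the table, any yaw.
- dial_b: A rectangular clock dial: white enamel face with a black ring of hour marks on a brass plate, 66 x 50 mm, 10 mm thick in all, about 160 g; may be absent. Origin: centre of its underside. Its y axis runs along the 66 mm side, x along the 50 mm side, z up out of the face. Lies face up on the table, any yaw.
- dial_c: A rectangular clock dial: white enamel face with a black ring of hour marks on a brass plate, 66 x 50 mm, 10 mm thick in all, about 160 g; may be absent. Origin: centre of its underside. Its y axis runs along the 66 mm side, x along the 50 mm side, z up out of the face. Lies face up on the table, any yaw.
- pick_a: A dial pick, 147 mm long, about 35 g: square wooden handle 11 x 11 x 85 mm with a 4.4 mm round steel shank 62 mm long in its end; may be absent. Origin: middle of the handle, on its axis (5.5 mm above the table as it lies). Its x axis points along it towards the steel point: x straight down when it stands point down. Starts lying with its handle towards the robot.
- pick_a_tip (a point): The steel point of that pick, 104.5 mm from its origin.
- pick_b: A dial pick, 147 mm long, about 35 g: square wooden handle 11 x 11 x 85 mm with a 4.4 mm round steel shank 62 mm long in its end; may be absent. Origin: middle of the handle, on its axis (5.5 mm above the table as it lies). Its x axis points along it towards the steel point: x straight down when it stands point down. Starts lying with its handle towards the robot.
- pick_b_tip (a point): The steel point of that pick, 104.5 mm from its origin.
- pick_c: A dial pick, 147 mm long, about 35 g: square wooden handle 11 x 11 x 85 mm with a 4.4 mm round steel shank 62 mm long in its end; may be absent. Origin: middle of the handle, on its axis (5.5 mm above the table as it lies). Its x axis points along it towards the steel point: x straight down when it stands point down. Starts lying with its handle towards the robot.
- pick_c_tip (a point): The steel point of that pick, 104.5 mm from its origin.
- unit: The light-curing unit, a low white housing 160 (x) x 300 (y) x 78 mm high, fixed to the table at a varying place and yaw. Origin: centre of its underside; its -x face is the open front (roughly towards the robot), through which the tray slides. With the tray fully out the pocket row is 72 mm in front of that face, and nothing is above it.
- tray (a joint): How far the tray is drawn out along the unit's -x, in m: 0 shut, 0.130 fully out. About 1.5 N of friction; stays where it is left; starts shut or up to 30 mm ajar. The aluminium tray is a nest plate with three shallow pockets side by side and a white front panel (6 mm thick, top 48 mm above the table, outer face 40 mm behind the handle bar's middle).
- handle (a point): Middle of the tray's handle: a straight 10 x 10 mm steel bar, 112 mm long along the unit's y, 36 mm above the table, on two stems 100 mm apart, with a 35 mm clear gap between the bar and the front panel. It travels with the tray.
- pocket0 (a point): Floor centre of the tray pocket at the -y end, 22 mm above the table; axes as the unit's, moves with the tray. 53 (x) x 69 (y) mm: 1.5 mm to spare round a dial. Walls 5 mm high, on the long sides cut away over the middle 43 mm, so fingers that hold a dial by its long edges (closing along x) reach the tray floor. Pockets 81 mm apart.
- pocket1 (a point): Floor centre of the tray pocket in the middle, 22 mm above the table; axes as the unit's, moves with the tray. 53 (x) x 69 (y) mm: 1.5 mm to spare round a dial. Walls 5 mm high, on the long sides cut away over the middle 43 mm, so fingers that hold a dial by its long edges (closing along x) reach the tray floor. Pockets 81 mm apart.
- pocket2 (a point): Floor centre of the tray pocket at the +y end, 22 mm above the table; axes as the unit's, moves with the tray. 53 (x) x 69 (y) mm: 1.5 mm to spare round a dial. Walls 5 mm high, on the long sides cut away over the middle 43 mm, so fingers that hold a dial by its long edges (closing along x) reach the tray floor. Pockets 81 mm apart.
- start (a joint): How far the start button is pressed, in m: 0 up, 0.006 fully down (about 5 N, springs back). It counts as pressed beyond 0.004.
- start_top (a point): Centre of the top of the start button, a black round button 26 mm across in a grey collar on the unit's roof near its front, at the -y end. Pressed straight down.
- cup: The steel tool cup, 60 mm across, 85 mm high, wall 4 mm, fixed to the table, open upward. Origin: centre of its underside.
- cup_in (a point): Centre of the cup's inner floor, 5 mm above the table; the inside is 52 mm across.
- cup_rim (a point): Centre of the cup's mouth, 85 mm above the table.
- pot_a: Bystander: small round card pot of enamel chips, 43 mm across, 20 mm high. Origin: centre of its underside.
- pot_b: Bystander: another such pot.
- loupe: Bystander: black eye loupe standing on its wide end, 34 mm across, 26 mm high. Origin: centre of its underside.
- varnish: Bystander: small amber glass bottle, 36 mm across, 75 mm high. Origin: centre of its underside.
Mind the look-alikes: they are no part of the job. Leave any brown or purple look-alike of the dial_c alone. What is shaped like the pick_b but red or yellow is not meant.

How it is judged:
On the way, in this order (a step that is already met when the one before it is completed fails the run):
1. the tray is drawn out (value of joint tray above 0.09 m), for 0.1 s.
2. every dial lies flat in a pocket of the drawn-out tray, let go (((horizontal distance between dial_a and pocket0 below 0.004 m and z of dial_a in the frame of pocket0 between -0.002 and 0.002 m and angle between the y axis of dial_a and the y axis of pocket0, either way round below 0.08 rad) or (horizontal distance between dial_a and pocket1 below 0.004 m and z of dial_a in the frame of pocket1 between -0.002 and 0.002 m and angle between the y axis of dial_a and the y axis of pocket1, either way round below 0.08 rad) or (horizontal distance between dial_a and pocket2 below 0.004 m and z of dial_a in the frame of pocket2 between -0.002 and 0.002 m and angle between the y axis of dial_a and the y axis of pocket2, either way round below 0.08 rad)) and angle between each of dial_a, dial_b, dial_c's own z axis and vertical below 0.04 rad and ((horizontal distance between dial_b and pocket0 below 0.004 m and z of dial_b in the frame of pocket0 between -0.002 and 0.002 m and angle between the y axis of dial_b and the y axis of pocket0, either way round below 0.08 rad) or (horizontal distance between dial_b and pocket1 below 0.004 m and z of dial_b in the frame of pocket1 between -0.002 and 0.002 m and angle between the y axis of dial_b and the y axis of pocket1, either way round below 0.08 rad) or (horizontal distance between dial_b and pocket2 below 0.004 m and z of dial_b in the frame of pocket2 between -0.002 and 0.002 m and angle between the y axis of dial_b and the y axis of pocket2, either way round below 0.08 rad)) and ((horizontal distance between dial_c and pocket0 below 0.004 m and z of dial_c in the frame of pocket0 between -0.002 and 0.002 m and angle between the y axis of dial_c and the y axis of pocket0, either way round below 0.08 rad) or (horizontal distance between dial_c and pocket1 below 0.004 m and z of dial_c in the frame of pocket1 between -0.002 and 0.002 m and angle between the y axis of dial_c and the y axis of pocket1, either way round below 0.08 rad) or (horizontal distance between dial_c and pocket2 below 0.004 m and z of dial_c in the frame of pocket2 between -0.002 and 0.002 m and angle between the y axis of dial_c and the y axis of pocket2, either way round below 0.08 rad)) and linear speed of each of dial_a, dial_b, dial_c below 0.02 m/s and value of joint tray above 0.06 m and contact force between the fingers and dial_a below 0.2 N and contact force between the fingers and dial_b below 0.2 N and contact force between the fingers and dial_c below 0.2 N), for 0.3 s.
3. the tray is fully shut with every dial still seated (((horizontal distance between dial_a and pocket0 below 0.004 m and z of dial_a in the frame of pocket0 between -0.002 and 0.002 m and angle between the y axis of dial_a and the y axis of pocket0, either way round below 0.08 rad) or (horizontal distance between dial_a and pocket1 below 0.004 m and z of dial_a in the frame of pocket1 between -0.002 and 0.002 m and angle between the y axis of dial_a and the y axis of pocket1, either way round below 0.08 rad) or (horizontal distance between dial_a and pocket2 below 0.004 m and z of dial_a in the frame of pocket2 between -0.002 and 0.002 m and angle between the y axis of dial_a and the y axis of pocket2, either way round below 0.08 rad)) and angle between each of dial_a, dial_b, dial_c's own z axis and vertical below 0.04 rad and ((horizontal distance between dial_b and pocket0 below 0.004 m and z of dial_b in the frame of pocket0 between -0.002 and 0.002 m and angle between the y axis of dial_b and the y axis of pocket0, either way round below 0.08 rad) or (horizontal distance between dial_b and pocket1 below 0.004 m and z of dial_b in the frame of pocket1 between -0.002 and 0.002 m and angle between the y axis of dial_b and the y axis of pocket1, either way round below 0.08 rad) or (horizontal distance between dial_b and pocket2 below 0.004 m and z of dial_b in the frame of pocket2 between -0.002 and 0.002 m and angle between the y axis of dial_b and the y axis of pocket2, either way round below 0.08 rad)) and ((horizontal distance between dial_c and pocket0 below 0.004 m and z of dial_c in the frame of pocket0 between -0.002 and 0.002 m and angle between the y axis of dial_c and the y axis of pocket0, either way round below 0.08 rad) or (horizontal distance between dial_c and pocket1 below 0.004 m and z of dial_c in the frame of pocket1 between -0.002 and 0.002 m and angle between the y axis of dial_c and the y axis of pocket1, either way round below 0.08 rad) or (horizontal distance between dial_c and pocket2 below 0.004 m and z of dial_c in the frame of pocket2 between -0.002 and 0.002 m and angle between the y axis of dial_c and the y axis of pocket2, either way round below 0.08 rad)) and value of joint tray below 0.005 m), for 0.3 s.
4. the start button is pressed down with the tray shut (value of joint tray below 0.005 m and value of joint start above 0.004 m), for 0.1 s.
At the end, for the whole second after the job is handed in: Every dial face up in its own pocket: within 4 mm of its centre, 2 mm of its floor, square to 0.08 rad, level to 0.04; tray shut to 5 mm; button up; every pick in the cup, point under 30 mm from its floor, handle up, leaning under 0.6 rad; all at rest (all of step 3 and linear speed of each of dial_a, dial_b, dial_c below 0.02 m/s and value of joint start below 0.003 m and horizontal distance between each of pick_a_tip, pick_b_tip, pick_c_tip and cup_in below 0.028 m and z of each of pick_a_tip, pick_b_tip, pick_c_tip in the frame of cup_in below 0.03 m and angle between each of pick_a, pick_b, pick_c's own x axis and vertical above 2.54 rad and linear speed of each of pick_a, pick_b, pick_c below 0.05 m/s); the robot touches nothing.
It fails at once if the start button is pressed while the tray is not shut (value of joint start above 0.004 m and value of joint tray above 0.01 m).
It fails at once if a pot, the loupe or the bottle is moved more than 30 mm or tipped over (distance of any of pot_a, pot_b, loupe, varnish from where it was at the start of the episode above 0.03 m or angle between any of pot_a, pot_b, loupe, varnish's own z axis and vertical above 0.5 rad).
Of dial_a, dial_b, dial_c only 2 to 3 are there at a start; the rules pass over those that are not, and their reading is None.
Of pick_a, pick_b, pick_c only 2 to 3 are there at a start; the rules pass over those that are not, and their reading is None.
At some moment in a run one of dial_a, dial_b, dial_c, pick_a, pick_b, pick_c may be knocked a few centimetres aside while the robot is not near it.
Once in a run the grip may slacken for a moment while it holds something.
It also fails if it takes over 210 s, if anything falls off the work surface, if the arm or the gripper's body presses on something with over 40 N, if the wrist force passes 120 N, or if a joint passes its speed limit or range.

## Robot

A 6-joint arm with a two-finger parallel gripper is mounted at the origin on the work surface. World frame = base frame: x ahead of the robot, y to its left, z up, the work surface at z = 0. Lengths are in m, angles in rad, forces in N, time in s.
With the tool pointing down it reaches from about 0.275 to 0.85 m from the base axis. Payload 5.2 kg.
Tool frame: the origin (TCP) lies at the very end of the fingers, on their centre line; the grasp point (between the pads) lies ctrl.grip_depth behind it (ctrl.grip_depth is the distance from the TCP to the grasp point, in m); z points along the fingers, y is the direction in which the jaws open and shut (so a half turn about z gives the same grasp; the last joint's range is limited). The gripper opens to 85 mm and grips with 20 to 120 N. Pads are 22 mm wide; open, the fingers measure 114 mm over their backs; the gripper's body (76 mm by 85 mm) begins 54 mm behind the grasp point. The pads swing forward as they close: fully open they stand 13 mm farther back than shut.
Start: joints at [-0.203, 0.259, 1.535, -0, 1.348, -0.203], TCP at [0.55, 0, 0.231] pointing down, gripper open.
Joint ranges: [-3.14, 3.14], [-0.91, 2.08], [0.19, 2.58], [-1.22, 4.36], [0.22, 2.71], [-3.12, 3.12]. Speed limits (rad/s): [2.57, 2.57, 3.14, 3.14, 3.14, 3.14].

## Interface

Orientations are given as [roll, pitch, yaw] about the fixed x, y, z axes, in that order (R = Rz(yaw) Ry(pitch) Rx(roll)).
In Python, from plant import telemetry, capture, camera_info, ctrl gives the robot as it stands. The module is installed in compiled form; this text tells all that it offers.
- The arm moves only by the tool carry_out, never from a script. Its argument "motion" is a list of rows, each a list of 7 numbers: the turn, a rotation vector about the tool's x, y, z in rad, then the shift along the tool's x, y, z in mm, then the opening, from -1 (shut) to 1 (fully open). A call has 1 to 10 rows; each row is the pose to reach, as a shift and turn from the pose commanded when the call began, along the tool's axes at that moment; what a row does not reach only later rows make up. A row lasts 1/8 s, in which the tool goes at most 62.5 mm and 10.7 degrees, less where a joint would pass 70% of its speed; a pose out of reach is approached as far as the arm can. A call with a gripper value outside its range is refused whole. The fingers move at their own pace and stop on an object; the grip force is fixed at half the most. Time passes only in rows, so rows that repeat a pose let the fingers close. It gives the time, the measured TCP pose, the force and the opening at its end, in the units of the state.
- telemetry.get_obs(): the state, without advancing time (a new reading comes with each control period).
- capture(name): name is "scene" or "side" or "wrist"; returns (picture, depth): 400x640x3 uint8, blue, green, red; 400x640 float32, m along the optical axis (not along the pixel's ray), 0 where there is no reading.
- camera_info(name): a dict with "fovy" (degrees; the focal length in pixels is half the picture's height over the tangent of half this angle, whatever the lens; pixels are square), "cx", "cy" (the principal point, pixels), "pose" (4x4, takes a point from camera to world coordinates); the wrist camera has in their place "tool_from_camera" (4x4, takes a point from camera to tool coordinates, whose origin is the TCP and whose axes are the flange's). Camera axes: x right, y down, z forward; pixel columns grow to the right and rows downward; lengths in m; the calibration is good to about 2 mm. The wrist camera is an equidistant fisheye: a pixel r from the principal point sees the ray r / f radians off the axis. A picture is of the moment at which its call begins: read the wrist's pose just before it. camera_info takes no time and is no camera call.
- ctrl.hand_in(): hands the job in, once; it reports no verdict.
The state is a dict: "time": time; "q": joint angles; "qvel": joint speeds; "joint_torque": joint torques, N m; "position": TCP position; "tcp_rot": TCP orientation; "force": force on the tool from outside, world axes, zero at the start; "ft_torque": the same for the moment, N m; "gripper_width": finger opening in m.
Only numpy, scipy, OpenCV 4.12 (cv2) and the standard library are available. Lean on these libraries where they do the work, as an engineer would, in place of code of your own. Each camera call takes 0.05 s, during which the arm holds its last target. There are 200 camera calls.

## Working session

There is one attempt and no reset: what is moved stays moved. The work goes in short steps, Python scripts to look and compute and a tool call to move; the robot and the scene stay as the last step left them, time stands still between calls to the robot, and variables do not carry over. Pictures are saved under pics/ and viewed, about 12 in all and at most 16, crops included, and the job is handed in when it is done.

Besides the shell and the picture viewer there is one more tool, called after ">>>" as name(argument=value, ...), one argument or row to a line, values as JSON. carry_out: Moves the arm, as the interface text tells. Its arguments: {"type":"object","properties":{"motion":{"type":"array"}},"required":["motion"]}

```bash
mkdir -p pics; cat > h.py <<'E'
import numpy as np, cv2
from scipy.spatial.transform import Rotation as R
from plant import telemetry, capture, camera_info, ctrl
def tool():
    o=telemetry.get_obs(); T=np.eye(4); r=np.array(o["tcp_rot"])
    T[:3,:3]=r if r.shape==(3,3) else (R.from_euler('xyz',r).as_matrix() if r.size==3 else R.from_quat(r).as_matrix())
    T[:3,3]=o["position"]; return T
def cam(n):
    c=camera_info(n); f=200/np.tan(np.radians(c["fovy"])/2)
    P=np.array(c["pose"]) if "pose" in c else tool()@np.array(c["tool_from_camera"])
    return f,c["cx"],c["cy"],P
def ray(n,u,v,C=None):
    f,cx,cy,P=C or cam(n); x,y=(u-cx)/f,(v-cy)/f
    if n=="wrist":
        r=np.hypot(x,y); s=np.sin(r)/r if r>1e-9 else 1; d=np.array([x*s,y*s,np.cos(r)])
    else: d=np.array([x,y,1.])
    return P[:3,3],P[:3,:3]@d
def atz(n,u,v,z,C=None):
    o,d=ray(n,u,v,C); return o+d*(z-o[2])/d[2]
def proj(n,p,C=None):
    f,cx,cy,P=C or cam(n); q=P[:3,:3].T@(np.array(p)-P[:3,3])
    if n=="wrist":
        t=np.arctan2(np.hypot(q[0],q[1]),q[2]); k=t/max(1e-9,np.hypot(q[0],q[1]))
        return cx+f*q[0]*k,cy+f*q[1]*k
    return cx+f*q[0]/q[2],cy+f*q[1]/q[2]
E
python3 - <<'E'
from h import *
print(telemetry.get_obs(), ctrl.grip_depth)
for n in("scene","side","wrist"):
    print(n,cam(n)); p,d=capture(n); np.savez(f"{n}0.npz",p=p,d=d); cv2.imwrite(f"pics/{n}0.png",p)
E
```

```text
{'time': 0.0, 'q': array([-2.02849336e-01,  2.59362016e-01,  1.53609992e+00,  2.57565125e-05,
        1.34798074e+00, -2.02799643e-01]), 'qvel': array([ 4.88045023e-05, -2.20403041e-04,  2.84091728e-04, -4.62575484e-04,
        8.66437352e-04, -1.58347415e-04]), 'joint_torque': array([ 1.06436883e-04, -4.46029150e+01, -2.90570551e+01, -7.42485804e-05,
        1.18754001e-02, -2.51378208e-05]), 'position': array([5.49473274e-01, 1.13762012e-04, 2.30457693e-01]), 'tcp_rot': array([-3.13978560e+00, -3.97211557e-04,  1.57074056e+00]), 'force': array([ 0.19657364, -0.60392619, -1.62164133]), 'ft_torque': array([-0.03657364, -0.03286518,  0.02182355]), 'gripper_width': 0.08546151262938571} 0.0187
scene (np.float64(436.60476583780655), 314.50669556023587, 197.62812386619464, array([[-0.85434415,  0.25299596, -0.4539704 ,  1.12944955],
       [ 0.51962764,  0.43116446, -0.73762072,  0.98560752],
       [ 0.00912083, -0.86607751, -0.49982653,  0.81270865],
       [ 0.        ,  0.        ,  0.        ,  1.        ]]))
side (np.float64(415.6718064651297), 317.2116747269651, 200.7977212523148, array([[ 0.92369819, -0.26260279,  0.27896491,  0.18005786],
       [-0.38246774, -0.589551  ,  0.71144082, -0.88824359],
       [-0.0223623 , -0.76385168, -0.64500429,  0.83047213],
       [ 0.        ,  0.        ,  0.        ,  1.        ]]))
wrist (np.float64(309.70691628693146), 318.457801263222, 205.72146533915586, array([[ 9.99998858e-01, -7.48810240e-04, -1.31270471e-03,
         5.51433577e-01],
       [-1.12052271e-03, -9.50226950e-01, -3.11556555e-01,
         8.03964763e-02],
       [-1.01407065e-03,  3.11557670e-01, -9.50226704e-01,
         3.73746934e-01],
       [ 0.00000000e+00,  0.00000000e+00,  0.00000000e+00,
         1.00000000e+00]]))
```

View pics/scene0.png

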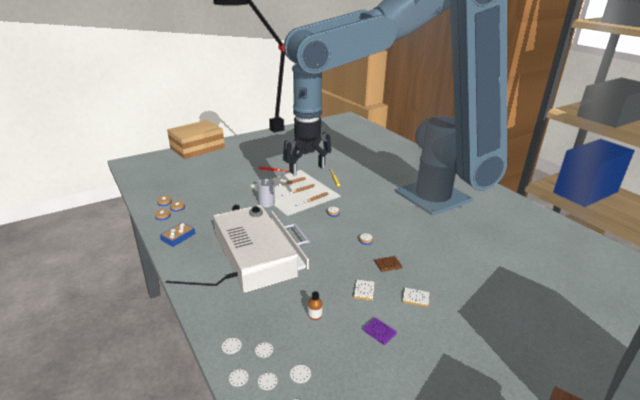

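View pics/side0.png

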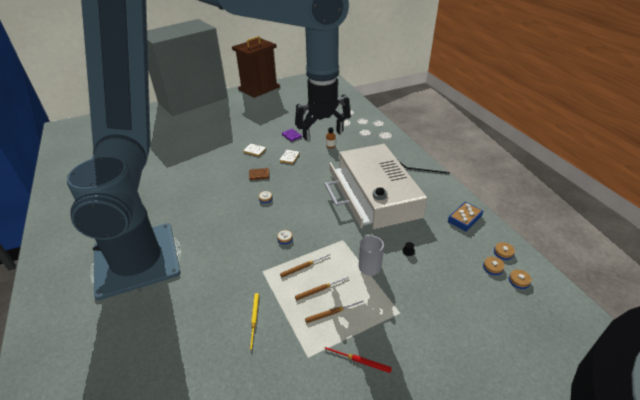

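```bash
python3 - <<'E'
from h import *
s=np.load("side0.npz")["p"]; c=np.load("scene0.npz")["p"]
def cr(p,x,y,w,h): return cv2.resize(p[y:y+h,x:x+w],(400,300),interpolation=cv2.INTER_CUBIC)
im=np.vstack([np.hstack([cr(s,270,235,133,100),cr(s,310,130,133,100)]),np.hstack([cr(c,340,250,120,90),cr(c,200,190,133,100)])])
cv2.imwrite("pics/c1.png",im)
E
```

```text
(no output)
```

View pics/c1.png

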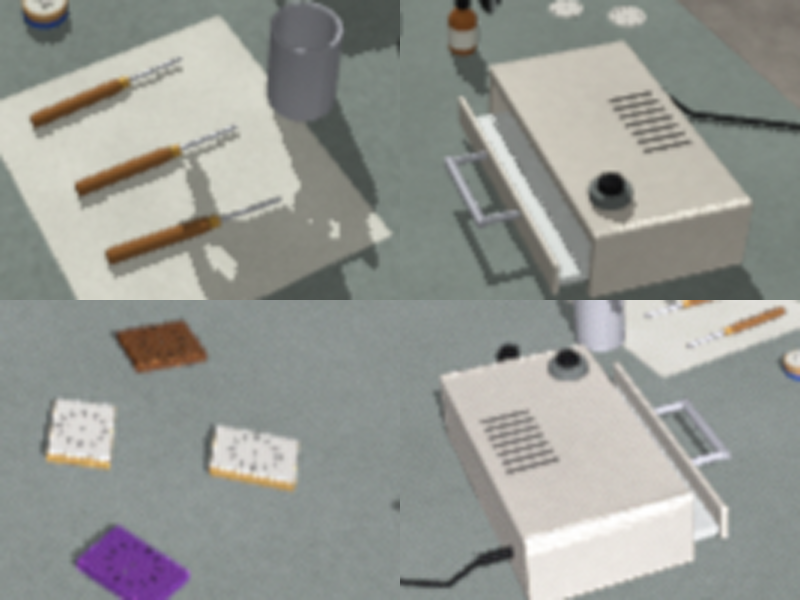

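View pics/wrist0.png

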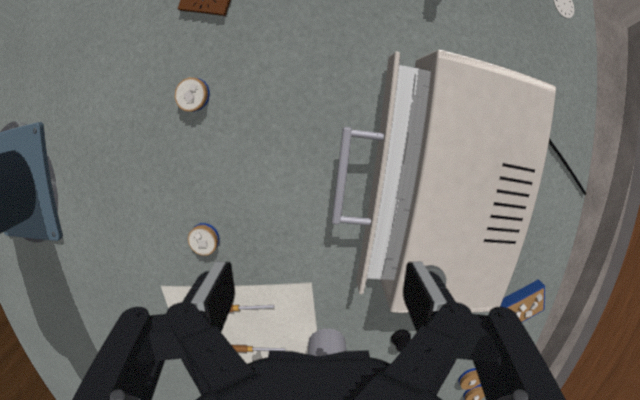

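```bash
python3 - <<'E'
from h import *
np.set_printoptions(precision=4,suppress=True)
C=cam("wrist")
for nm,u,v,z in [("bar+y",347,131,.041),("bar-y",337,221,.041),("panTop+y",398,53,.048),("panTop-y",362,291,.048),("roof fl",438,52,.078),("roof bl",554,87,.078),("roof -y f",397,312,.078),("cuprim",325,340,.085),("pot",191,94,.02),("pot",203,239,.02),("loupe",401,340,.026)]:
    print(nm,atz("wrist",u,v,z,C))
for nm,u,v,z in [("dial1",255,150,.01),("dial2",290,157,.01),("button",380,192,.085),("varn",331,138,.04)]: print("side",nm,atz("side",u,v,z))
for nm,u,v,z in [("dial1",416,297,.01),("dial2",365,290,.01),("button",256,210,.085),("varn",316,306,.04)]: print("scene",nm,atz("scene",u,v,z))
# picks side crop: px=270+x/3, 235+y/3
for nm,h,t in [("A",(35,118),(182,63)),("B",(82,188),(238,129)),("C",(112,255),(280,200))]:
    a,b=[atz("side",270+x/3.,235+y/3.,.0055) for x,y in (h,t)]; print(nm,a,b,np.linalg.norm(b-a),np.degrees(np.arctan2(*(b-a)[1::-1])))
for x,y in((305,20),): print("cup",atz("side",270+x/3.,235+y/3.,.085))
E
```

```text
bar+y [0.5817 0.0554 0.041 ]
bar-y [ 0.5724 -0.0473  0.041 ]
panTop+y [0.6346 0.1419 0.048 ]
panTop-y [ 0.6059 -0.1397  0.048 ]
roof fl [0.6682 0.1415 0.078 ]
roof bl [0.8228 0.1272 0.078 ]
roof -y f [ 0.6465 -0.1528  0.078 ]
cuprim [ 0.559  -0.1889  0.085 ]
pot [0.4004 0.1036 0.02  ]
pot [ 0.3991 -0.0816  0.02  ]
loupe [ 0.6775 -0.2506  0.026 ]
side dial1 [0.4386 0.3698 0.01  ]
side dial2 [0.5388 0.2755 0.01  ]
side button [ 0.6801 -0.1028  0.085 ]
side varn [0.7006 0.286  0.04  ]
scene dial1 [0.4421 0.3864 0.01  ]
scene dial2 [0.5418 0.2955 0.01  ]
scene button [ 0.6693 -0.1152  0.085 ]
scene varn [0.7034 0.3058 0.04  ]
A [ 0.3428 -0.21    0.0055] [ 0.4826 -0.2028  0.0055] 0.13995862821091903 2.916110275576456
B [ 0.3543 -0.2937  0.0055] [ 0.4955 -0.2895  0.0055] 0.14131136596813126 1.7290512394591813
C [ 0.3537 -0.3614  0.0055] [ 0.4948 -0.3673  0.0055] 0.14125496903256762 -2.3845663291522
cup [ 0.5658 -0.2661  0.085 ]
```

>>> carry_out(
  motion=[
    [0, 0, 0.095, 4, 27, 0, -0.1],
    [0, 0, 0.095, 4, 27, 60, -0.1],
    [0, 0, 0.095, 4, 27, 110, -0.1],
    [0, 0, 0.095, 4, 27, 140, -0.1],
    [0, 0, 0.095, 4, 27, 140, -0.1],
    [0, 0, 0.095, 4, 27, 140, -0.1],
  ],
)

```text
time: 0.9
position: [0.5779, 0.0039, 0.0925]
tcp_rot: [3.14, 0.0, 1.476]
force: [1.1, -0.8, 0.7]
gripper_width: 0.0385
```

```bash
python3 - <<'E'
from h import *
C=cam("wrist");p,d=capture("wrist"); cv2.imwrite("pics/w1.png",p[:,100:600]); print(tool(),telemetry.get_obs()["gripper_width"])
import pickle; pickle.dump(C,open("w1.pkl","wb"))
E
```

```text
[[ 9.48701437e-02  9.95485193e-01  2.98114139e-03  5.78319670e-01]
 [ 9.95489619e-01 -9.48688977e-02 -5.56953331e-04  3.77465019e-03]
 [-2.71621197e-04  3.02053355e-03 -9.99995401e-01  9.30521329e-02]
 [ 0.00000000e+00  0.00000000e+00  0.00000000e+00  1.00000000e+00]] 0.03828113877127811
```

View pics/w1.png

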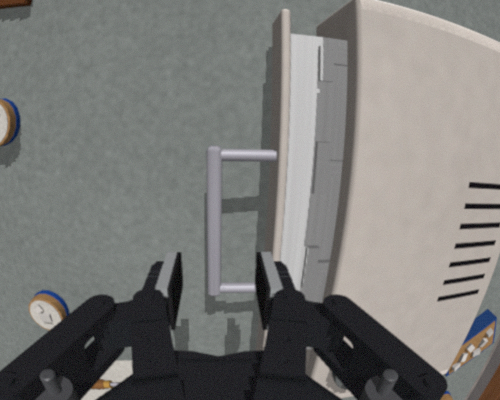

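```bash
python3 - <<'E'
from h import *
import pickle
np.set_printoptions(precision=4,suppress=True)
C=pickle.load(open("w1.pkl","rb")); T=tool()
for nm,u,v,z in [("b+",314,148,.041),("b-",313,296,.041),("p+",386,10,.048),("p-",373,250,.048),("roof+",455,2,.078),("roof-",432,395,.078)]:
    p=atz("wrist",u,v,z,C); print(nm,p,(np.linalg.inv(T)@np.r_[p,1])[:3]*1000)
E
```

```text
b+ [0.5821 0.0586 0.041 ] [54.9408 -1.5535 52.0328]
b- [ 0.5703 -0.0508  0.041 ] [-55.1146  -2.9871  52.0583]
p+ [0.6341 0.1427 0.048 ] [143.5715  42.244   45.1409]
p- [ 0.6154 -0.0127  0.048 ] [-12.8939  38.3668  45.1717]
roof+ [0.6665 0.1399 0.078 ] [143.9083  74.7731  15.239 ]
roof- [ 0.6631 -0.1476  0.078 ] [-142.6741   98.6831   15.389 ]
```

>>> carry_out(
  motion=[
    [0, 0, 0.012, 0, -2, 35, -0.1],
    [0, 0, 0.012, 0, -2, 65, -0.1],
    [0, 0, 0.012, 0, -2, 76, -0.1],
    [0, 0, 0.012, 0, -2, 76, -1],
    [0, 0, 0.012, 0, -2, 76, -1],
    [0, 0, 0.012, 0, -2, 76, -1],
    [0, 0, 0.012, 0, -2, 76, -1],
    [0, 0, 0.012, 0, -2, 76, -1],
  ],
)

```text
time: 1.95
position: [0.5761, 0.004, 0.0168]
tcp_rot: [3.139, 0.0, 1.464]
force: [-0.6, -0.1, 6.5]
gripper_width: 0.0088
```

>>> carry_out(
  motion=[
    [0, 0, 0, 0, -20, 0, -1],
    [0, 0, 0, 0, -40, 0, -1],
    [0, 0, 0, 0, -60, 0, -1],
    [0, 0, 0, 0, -80, 0, -1],
    [0, 0, 0, 0, -95, 0, -1],
    [0, 0, 0, 0, -100, 0, -1],
    [0, 0, 0, 0, -100, 0, -1],
  ],
)

```text
time: 2.82
position: [0.4764, 0.0141, 0.0167]
tcp_rot: [3.139, 0.001, 1.464]
force: [-1.3, -3.1, 9.0]
gripper_width: 0.0093
```

>>> carry_out(
  motion=[
    [0, 0, 0, 0, -3, 0, -1],
    [0, 0, 0, 0, -6, 0, -1],
    [0, 0, 0, 0, -8, 0, -1],
    [0, 0, 0, 0, -8, 0, -1],
  ],
)

```text
time: 3.32
position: [0.4715, 0.0146, 0.0168]
tcp_rot: [3.133, 0.001, 1.464]
force: [5.6, -2.6, 1.5]
gripper_width: 0.0087
```

>>> carry_out(
  motion=[
    [0, 0, 0, 0, -4, 0, -0.1],
    [0, 0, 0, 0, -4, 0, -0.1],
    [0, 0, 0, 0, -4, 0, -0.1],
    [0, 0, 0, 0, -4, -50, -0.1],
    [0, 0, 0, 0, -4, -110, -0.1],
    [0, 0, 0, -30, 40, -170, 0.6],
    [0, 0, 0, -60, 58, -170, 1],
    [0, 0, 0, -60, 58, -170, 1],
    [0, 0, 0, -60, 58, -170, 1],
  ],
)

```text
time: 4.45
position: [0.5179, -0.0497, 0.1844]
tcp_rot: [-3.139, -0.001, 1.463]
force: [-0.7, -0.6, -0.6]
gripper_width: 0.0854
```

```bash
cat >> h.py <<'E'
import pickle
def shot(name):
    T=tool(); C=cam("wrist"); p,d=capture("wrist"); np.savez(name+".npz",p=p,d=d); pickle.dump((C,T),open(name+".pkl","wb")); cv2.imwrite(f"pics/{name}.png",p)
def load(name): return pickle.load(open(name+".pkl","rb"))
E
python3 - <<'E'
from h import *
shot("w2"); print(tool())
E
```

```text
[[ 1.06775168e-01  9.94279655e-01 -2.65149877e-03  5.17580595e-01]
 [ 9.94282787e-01 -1.06772342e-01  1.18582843e-03 -4.92556736e-02]
 [ 8.95938352e-04 -2.76295661e-03 -9.99995782e-01  1.84243216e-01]
 [ 0.00000000e+00  0.00000000e+00  0.00000000e+00  1.00000000e+00]]
```

View pics/w2.png

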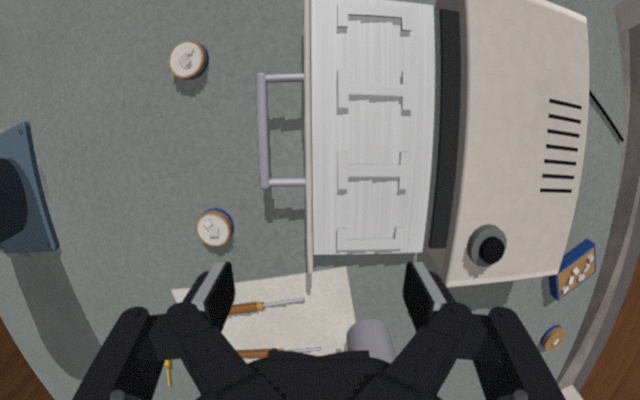

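```bash
python3 - <<'E'
from h import *
p=np.load("w2.npz")["p"][0:255,250:450]
cv2.imwrite("pics/w2c.png",cv2.resize(p,None,fx=2.35,fy=2.35,interpolation=cv2.INTER_CUBIC))
E
```

```text
(no output)
```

View pics/w2c.png

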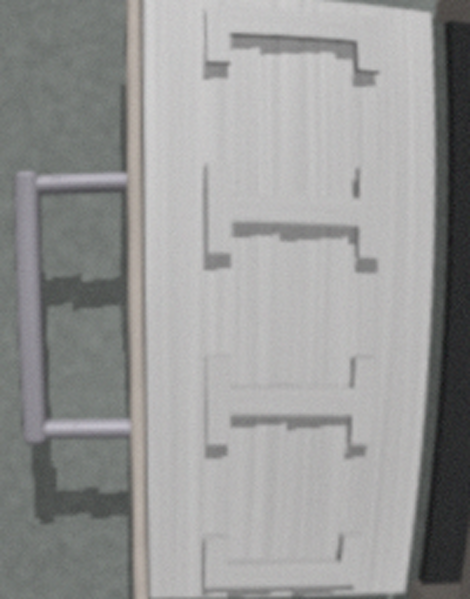

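```bash
python3 - <<'E'
from h import *
np.set_printoptions(precision=4,suppress=True)
C,T=load("w2")
f=lambda x,y,z:atz("wrist",250+x/2.35,y/2.35,z,C)
c={}
for nm,x,y,z in [("b+",27,173,.041),("b-",36,440,.041),("p2 ul",231,33,.027),("p2 ur",357,38,.027),("p1 ul",232,222,.027),("p1 ur",358,227,.027),("p1 ll",231,387,.027),("p1 lr",354,389,.027),("p0 ul",232,416,.027),("p0 ur",351,418,.027),("p0 ll",231,561,.027),("p0 lr",340,561,.027),("btn",574,573,.088)]:
    c[nm]=f(x,y,z); print(nm,c[nm])
print(c["b+"]/2+c["b-"]/2)
for k in("p1","p0"): print(k,sum(c[k+" "+s] for s in("ul","ur","ll","lr"))/4)
for a,b in (("p2 ul","p0 ll"),("p1 ul","p0 ll"),("b+","b-"),("p2 ul","p1 ll")):
    d=c[a]-c[b]; print(a,b,np.arctan2(-d[0],d[1]),np.linalg.norm(d))
E
```

```text
b+ [0.4798 0.0687 0.041 ]
b- [ 0.4688 -0.0389  0.041 ]
p2 ul [0.5665 0.1209 0.027 ]
p2 ur [0.6193 0.1169 0.027 ]
p1 ul [0.5581 0.0401 0.027 ]
p1 ur [0.6106 0.0346 0.027 ]
p1 ll [ 0.5512 -0.0285  0.027 ]
p1 lr [ 0.6042 -0.0343  0.027 ]
p0 ul [ 0.5505 -0.041   0.027 ]
p0 ur [ 0.6023 -0.047   0.027 ]
p0 ll [ 0.5448 -0.1079  0.027 ]
p0 lr [ 0.5954 -0.1141  0.027 ]
btn [ 0.6836 -0.1045  0.088 ]
[0.4743 0.0149 0.041 ]
p1 [0.581 0.003 0.027]
p0 [ 0.5733 -0.0775  0.027 ]
p2 ul p0 ll -0.09451581525989987 0.22982805980845727
p1 ul p0 ll -0.08898027981080911 0.1486527464058645
b+ b- -0.10226430484707338 0.10815637373988421
p2 ul p1 ll -0.10255069573466803 0.15017476833243681
```

>>> carry_out(
  motion=[
    [0, 0, 0, 55, -10, -20, 1],
    [0, 0, 0, 110, -20, -20, 1],
    [0, 0, 0, 165, -30, -20, 1],
    [0, 0, 0, 220, -45, -20, 1],
    [0, 0, 0, 265, -55, -20, 1],
    [0, 0, 0, 280, -60, -20, 1],
    [0, 0, 0, 280, -60, -20, 1],
  ],
)

```text
time: 5.38
position: [0.4879, 0.2355, 0.2047]
tcp_rot: [-3.14, 0.001, 1.467]
force: [0.0, -0.1, -0.6]
gripper_width: 0.0854
```

```bash
python3 - <<'E'
from h import *
shot("w3"); print(tool()[:3,3])
p=np.load("w3.npz")["p"]
cv2.imwrite("pics/w3c.png",cv2.resize(p[0:300,150:550],None,fx=2,fy=2,interpolation=cv2.INTER_CUBIC))
E
```

```text
[0.48843508 0.23447466 0.20481083]
```

View pics/w3c.png

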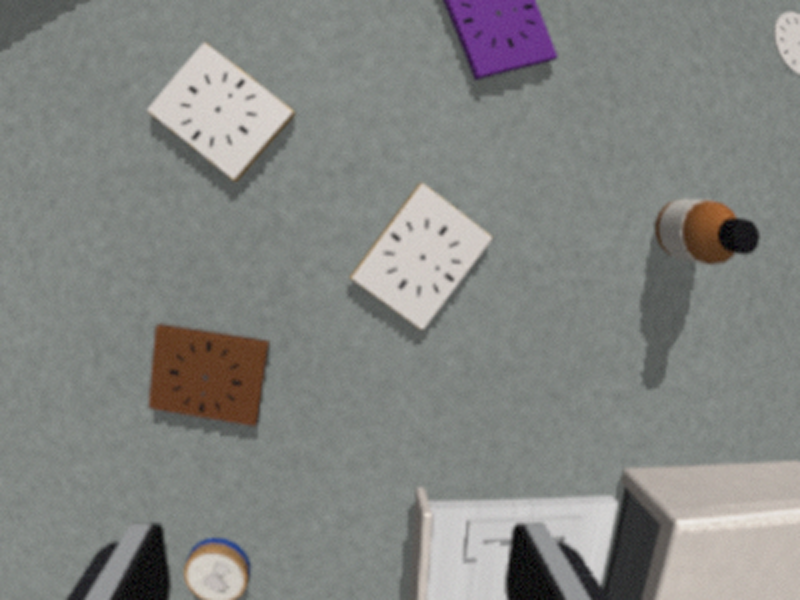

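```bash
cat >> h.py <<'E'
def rect(cs):
    """corners in order -> centre, yaw of long axis, sides"""
    cs=np.array(cs)[:,:2]; c=cs.mean(0); a=(cs[1]-cs[0]+cs[2]-cs[3])/2; b=(cs[2]-cs[1]+cs[3]-cs[0])/2
    l=a if np.hypot(*a)>np.hypot(*b) else b
    return c,np.arctan2(l[1],l[0]),np.hypot(*a),np.hypot(*b)
E
python3 - <<'E'
from h import *
C,T=load("w3"); Ti=np.linalg.inv(T)
for nm,cs in (("D1",[(205,43),(294,112),(235,179),(149,108)]),("D2",[(422,184),(492,237),(424,328),(351,278)])):
    c,y,a,b=rect([atz("wrist",150+u/2,v/2,.010,C) for u,v in cs]); print(nm,c,y,a,b,(Ti@np.r_[c,0.01,1])[:3]*1000)
print(T[:3,:3])
E
```

```text
D1 [0.44139456 0.38181028] -0.8303979733190211 0.06465475638976637 0.04776236317867604 [140.86617111 -61.13173049 194.61710067]
D2 [0.54189758 0.28824645] -2.298552448038612 0.04871609828978609 0.06409346070835083 [ 58.2531062   48.55018049 194.5293585 ]
[[ 1.03918808e-01  9.94584591e-01 -1.54054388e-03]
 [ 9.94585400e-01 -1.03920004e-01 -7.17020135e-04]
 [-8.73230503e-04 -1.45769057e-03 -9.99998556e-01]]
```

>>> carry_out(
  motion=[
    [0, 0, 0.18, 20, 16, 40, 0.5],
    [0, 0, 0.36, 40, 32, 80, 0.5],
    [0, 0, 0.52, 58, 48, 120, 0.5],
    [0, 0, 0.624, 58, 48.5, 150, 0.5],
    [0, 0, 0.624, 58, 48.5, 175, 0.5],
    [0, 0, 0.624, 58, 48.5, 175, 0.5],
  ],
)

```text
time: 6.18
position: [0.5423, 0.2848, 0.028]
tcp_rot: [-3.139, 0.005, 0.838]
force: [0.1, -0.1, 0.2]
gripper_width: 0.0639
```

```bash
python3 - <<'E'
from h import *
shot("w4"); print(tool()[:3,3],telemetry.get_obs()["gripper_width"])
p=np.load("w4.npz")["p"]
cv2.imwrite("pics/w4c.png",cv2.resize(p[200:400,190:450],None,fx=3,fy=3,interpolation=cv2.INTER_CUBIC))
E
```

```text
[0.54341358 0.28545668 0.02966933] 0.06373066055873448
```

View pics/w4c.png

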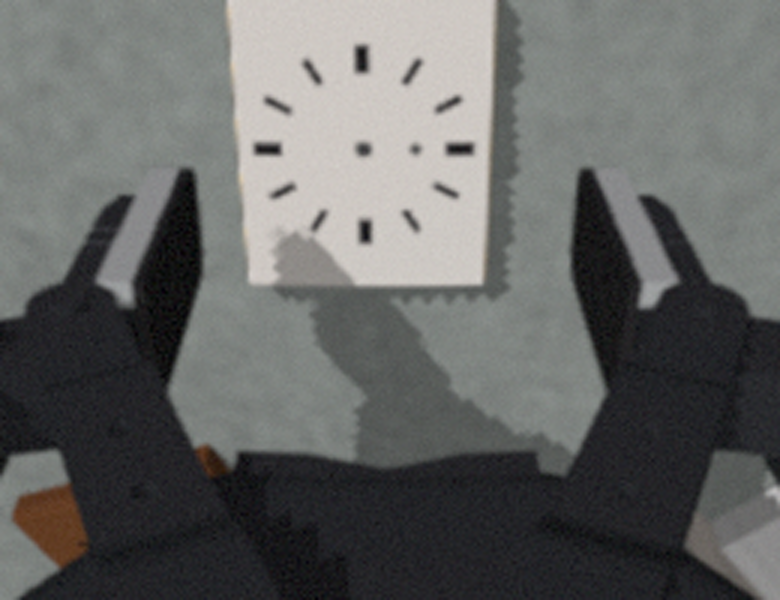

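```bash
python3 - <<'E'
from h import *
np.set_printoptions(precision=2,suppress=True)
C,T=load("w4"); Ti=np.linalg.inv(T)
for nm,u,v in (("dot",364,149),("ll",249,285),("lr",483,285),("ul",231,4),("ur",494,4),("12",362,60),("6",365,231),("9",268,149),("3",460,149)):
    print(nm,(Ti@np.r_[atz("wrist",190+u/3,200+v/3,.010,C),1])[:3]*1000)
# fingertip end faces: project TCP +-32mm at different heights
for y in(-32,32):
  for z in(0,-5,-10): print(y,z,[(a-b)*3 for a,b in zip(proj("wrist",(T@np.array([11e-3,y/1e3,z/1e3,1]))[:3],C),(190,200))])
E
```

```text
dot [ 1.79 -3.06 18.01]
ll [-30.69 -27.61  18.23]
lr [-30.43  21.43  18.11]
ul [ 31.14 -27.2   17.93]
ur [31.11 20.9  17.81]
12 [20.21 -3.25 17.92]
6 [-16.82  -3.06  18.1 ]
9 [  1.64 -21.7   18.06]
3 [ 1.73 15.48 17.97]
-32 0 [np.float64(194.8379841830779), np.float64(145.74591412551652)]
-32 -5 [np.float64(189.37660587082772), np.float64(158.6710913308046)]
-32 -10 [np.float64(183.62565353219713), np.float64(172.33488189160852)]
32 0 [np.float64(563.9128375340855), np.float64(145.53986589010148)]
32 -5 [np.float64(569.0686430249923), np.float64(158.49008468743074)]
32 -10 [np.float64(574.4995823971528), np.float64(172.18362681757355)]
```

>>> carry_out(
  motion=[
    [0, 0, 0.012, 2, -4.5, 12, 0.5],
    [0, 0, 0.012, 2, -4.5, 22, 0.5],
    [0, 0, 0.012, 2, -4.5, 28, 0.5],
    [0, 0, 0.012, 2, -4.5, 28, 0.5],
    [0, 0, 0.012, 2, -4.5, 28, -0.2],
    [0, 0, 0.012, 2, -4.5, 28, -0.2],
    [0, 0, 0.012, 2, -4.5, 28, -0.2],
    [0, 0, 0.012, 2, -4.5, 28, -0.2],
  ],
)

```text
time: 7.22
position: [0.542, 0.2919, 0.003]
tcp_rot: [3.141, -0.001, 0.828]
force: [-0.9, 0.1, 4.6]
gripper_width: 0.047
```

>>> carry_out(
  motion=[
    [0, 0, 0, 0, 0, -30, -1],
    [0, 0, 0, 0, 0, -75, -1],
    [0, 0, -0.16, -30, 43, -90, -1],
    [0, 0, -0.32, -62, 87, -90, -1],
    [0, 0, -0.48, -92, 130, -90, -1],
    [0, 0, -0.6, -115, 163, -90, -1],
    [0, 0, -0.643, -123, 173, -90, -1],
    [0, 0, -0.643, -123, 173, -90, -1],
    [0, 0, -0.643, -123, 173, -90, -1],
  ],
)

```text
time: 8.35
position: [0.5853, 0.0847, 0.092]
tcp_rot: [-3.141, -0.0, 1.47]
force: [0.4, 0.4, -1.0]
gripper_width: 0.0469
```

```bash
python3 - <<'E'
from h import *
shot("w5"); o=telemetry.get_obs();print(o["position"],o["tcp_rot"],o["gripper_width"])
p=np.load("w5.npz")["p"]
cv2.imwrite("pics/w5c.png",cv2.resize(p[120:320,190:450],None,fx=3,fy=3,interpolation=cv2.INTER_CUBIC))
E
```

```text
[0.58531116 0.08497345 0.09204099] [-3.14092508e+00 -2.19663160e-04  1.47095548e+00] 0.04707330724512534
```

View pics/w5c.png

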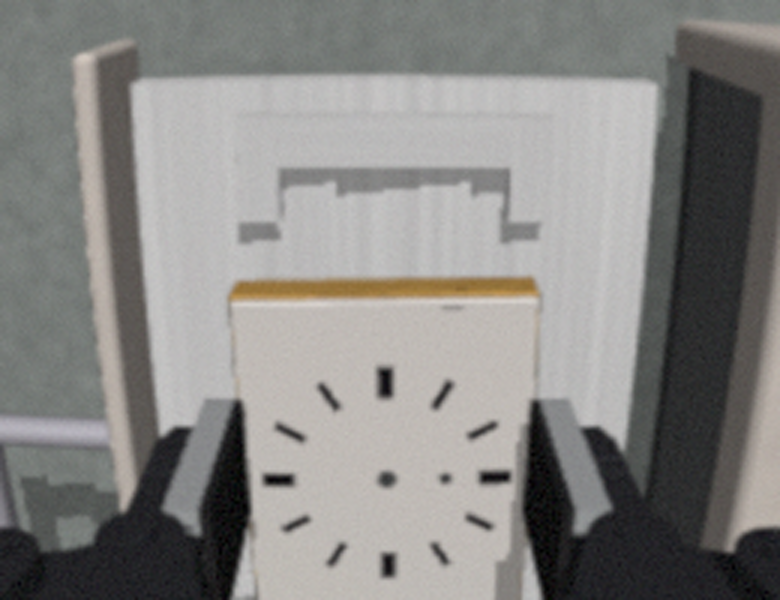

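```bash
python3 - <<'E'
from h import *
np.set_printoptions(precision=2,suppress=True)
C,T=load("w5"); Ti=np.linalg.inv(T)
g=lambda u,v,z:(Ti@np.r_[atz("wrist",190+u/3,120+v/3,z,C),1])[:3]*1000
zf=T[2,3]+.007
for nm,u,v,z in (("face fl",233,298,zf),("face fr",538,297,zf),("dot",387,479,zf),("12",385,382,zf),("6",388,564,zf),("bot fl",232,282,zf-.01),("bot fr",537,279,zf-.01),
 ("pk fl",281,169,.027),("pk fr",509,168,.027),("pk floor/shadow?",336,168,.022),("panel top far",107,48,.048),("tray far l",134,80,.027),("tray far r",657,82,.027)): print(nm,g(u,v,z))
E
```

```text
face fl [ 29.03 -22.42  -6.97]
face fr [29.15 25.77 -7.01]
dot [-4.09  1.9  -7.  ]
12 [14.47  1.59 -7.  ]
6 [-22.44   2.08  -7.01]
bot fl [ 28.14 -24.19   3.03]
bot fr [28.62 27.2   2.98]
pk fl [ 33.57 -22.32  64.99]
pk fr [33.79 30.21 64.95]
pk floor/shadow? [32.6  -9.89 69.98]
panel top far [ 64.59 -55.75  44.03]
tray far l [ 55.1  -56.04  65.02]
tray far r [54.67 64.44 64.92]
```

>>> carry_out(
  motion=[
    [0, 0, 0, 3.2, 1.7, 0, -1],
    [0, 0, 0, 3.2, 1.7, 25, -1],
    [0, 0, 0, 3.2, 1.7, 45, -1],
    [0, 0, 0, 3.2, 1.7, 55, -1],
    [0, 0, 0, 3.2, 1.7, 59, -1],
    [0, 0, 0, 3.2, 1.7, 61, -1],
    [0, 0, 0, 3.2, 1.7, 63, -1],
    [0, 0, 0, 3.2, 1.7, 65, -1],
    [0, 0, 0, 3.2, 1.7, 65, -1],
  ],
)

```text
time: 9.52
position: [0.5878, 0.087, 0.0274]
tcp_rot: [3.141, -0.0, 1.471]
force: [-0.1, -0.4, -2.4]
gripper_width: 0.0473
```

```bash
python3 - <<'E'
from h import *
shot("w6"); o=telemetry.get_obs();print(o["position"],o["tcp_rot"],o["gripper_width"],o["force"],o["ft_torque"])
p=np.load("w6.npz")["p"]
cv2.imwrite("pics/w6c.png",cv2.resize(p[120:320,190:450],None,fx=3,fy=3,interpolation=cv2.INTER_CUBIC))
E
```

```text
[0.58780064 0.08701184 0.02744256] [ 3.14141386e+00 -8.37123345e-06  1.47068637e+00] 0.04689411350827779 [ 0.17485099  0.07703724 -1.446355  ] [ 0.00650432 -0.00787457 -0.01210593]
```

View pics/w6c.png

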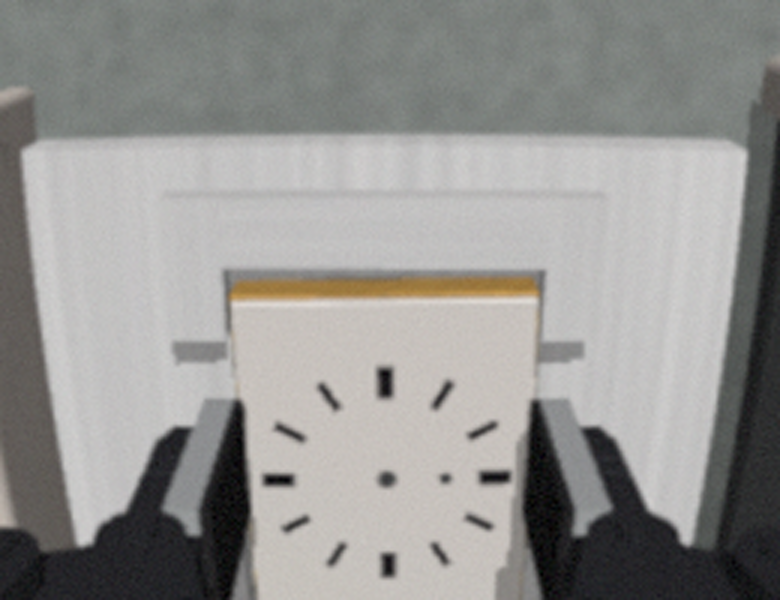

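>>> carry_out(
  motion=[
    [0, 0, 0, 0, 0, 1.5, -1],
    [0, 0, 0, 0, 0, 2.5, -1],
    [0, 0, 0, 0, 0, 2.5, -1],
    [0, 0, 0, 0, 0, 2, 0.35],
    [0, 0, 0, 0, 0, 2, 0.35],
    [0, 0, 0, 0, 0, 2, 0.35],
    [0, 0, 0, 0, 0, 2, 0.35],
    [0, 0, 0, 0, 0, -20, 0.35],
    [0, 0, 0, 0, 0, -60, 0.35],
    [0, 0, 0, 0, 0, -80, 0.5],
  ],
)

```text
time: 10.82
position: [0.5888, 0.0871, 0.1095]
tcp_rot: [3.139, -0.0, 1.471]
force: [-0.5, 0.7, 0.6]
gripper_width: 0.0639
```

```bash
python3 - <<'E'
from h import *
shot("w7"); o=telemetry.get_obs();print(o["position"],o["tcp_rot"],o["gripper_width"],o["force"])
C,T=load("w7");np.set_printoptions(precision=4,suppress=True)
d=np.load("w7.npz")["d"];p=np.load("w7.npz")["p"]
cv2.imwrite("pics/w7c.png",cv2.resize(p[120:320,190:450],None,fx=2.5,fy=2.5,interpolation=cv2.INTER_CUBIC))
# heights along tool x through dial centre, from depth (optical axis)
f,cx,cy,P=C
for u,v in ((290,150),(318,150),(350,150),(318,185),(318,210),(318,230),(300,210),(340,210)):
    q=np.array(ray("wrist",u,v,C)[1]); dc=P[:3,:3].T@q; print(u,v,P[:3,3]+q/dc[2]*d[v,u])
E
```

```text
[0.58994136 0.08708249 0.111681  ] [ 3.13539207e+00 -3.75728475e-04  1.47094216e+00] 0.06405983349856693 [ 0.41378336 -1.11047182  1.09744395]
290 150 [0.5746 0.1378 0.0236]
318 150 [0.5953 0.1355 0.0233]
350 150 [0.6191 0.1332 0.0231]
318 185 [0.5928 0.1112 0.0332]
318 210 [0.5908 0.0917 0.0322]
318 230 [0.5891 0.075  0.0311]
300 210 [0.5774 0.0933 0.0329]
340 210 [0.6073 0.0899 0.0321]
```

View pics/w7c.png

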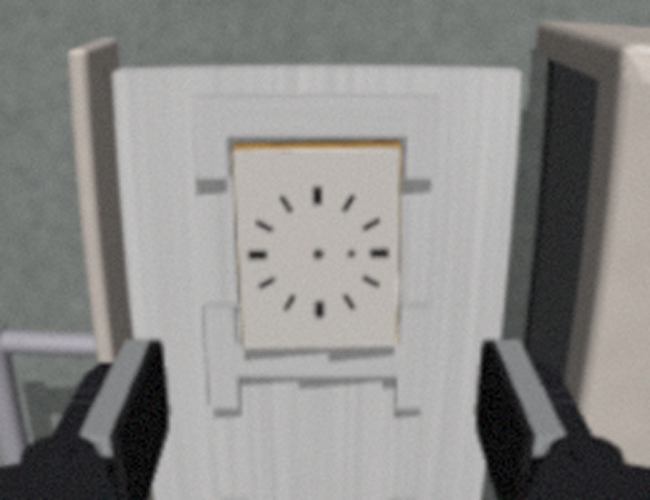

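>>> carry_out(
  motion=[
    [0, 0, -0.1, 40, -25, -20, 0.5],
    [0, 0, -0.25, 85, -54, -20, 0.5],
    [0, 0, -0.4, 130, -83, -20, 0.5],
    [0, 0, -0.55, 175, -112, -10, 0.5],
    [0, 0, -0.7, 220, -141, 10, 0.5],
    [0, 0, -0.84, 262, -168, 30, 0.5],
    [0, 0, -0.84, 279, -179, 50, 0.5],
    [0, 0, -0.84, 279, -179, 50, 0.5],
    [0, 0, -0.84, 279, -179, 50, 0.5],
  ],
)

```text
time: 12.0
position: [0.4379, 0.3822, 0.0574]
tcp_rot: [-3.142, 0.0, 2.311]
force: [0.2, -0.1, 0.3]
gripper_width: 0.0641
```

```bash
cat >> h.py <<'E'
def white_dial(name,z,roi=(0,400,150,500)):
    C,T=load(name); p=np.load(name+".npz")["p"]; h=cv2.cvtColor(p,cv2.COLOR_BGR2HSV)
    m=((h[...,1]<60)&(h[...,2]>165)).astype(np.uint8); k=np.zeros_like(m); a,b,c,d=roi; k[a:b,c:d]=m[a:b,c:d]
    k=cv2.morphologyEx(k,cv2.MORPH_CLOSE,np.ones((9,9)))
    cn=max(cv2.findContours(k,0,cv2.CHAIN_APPROX_NONE)[0],key=cv2.contourArea)[:,0]
    w=np.array([(np.linalg.inv(T)@np.r_[atz("wrist",u,v,z,C),1])[:2] for u,v in cn])*1000
    return cv2.minAreaRect(w.astype(np.float32)),cn.min(0),cn.max(0)
E
python3 - <<'E'
from h import *
shot("w8"); o=telemetry.get_obs();print(o["position"],o["tcp_rot"],o["gripper_width"],o["force"])
print(white_dial("w8",.01)); 
E
```

```text
[0.43842099 0.38203382 0.05782915] [3.14073374e+00 4.91469776e-04 2.30997068e+00] 0.064024718268757 [-0.88307869 -0.24077635  0.14982295]
(((-1.1422405242919922, 1.8170795440673828), (49.405208587646484, 65.43515014648438), 89.4630126953125), array([281, 183], dtype=int32), array([357, 273], dtype=int32))
```

>>> carry_out(
  motion=[
    [0, 0, 0, -1.5, 0, 25, 0.5],
    [0, 0, 0, -1.5, 0, 45, 0.5],
    [0, 0, 0, -1.5, 0, 54, 0.5],
    [0, 0, 0, -1.5, 0, 56, 0.5],
    [0, 0, 0, -1.5, 0, 56, -1],
    [0, 0, 0, -1.5, 0, 56, -1],
    [0, 0, 0, -1.5, 0, 56, -1],
    [0, 0, 0, -1.5, 0, 56, -1],
  ],
)

```text
time: 13.05
position: [0.4394, 0.3817, 0.0025]
tcp_rot: [3.14, 0.001, 2.311]
force: [0.2, -0.8, 5.5]
gripper_width: 0.047
```

>>> carry_out(
  motion=[
    [0, 0, 0, 0, 0, -40, -1],
    [0, 0, 0.1, -40, -16, -90, -1],
    [0, 0, 0.25, -90, -37, -90, -1],
    [0, 0, 0.4, -140, -57, -90, -1],
    [0, 0, 0.55, -195, -79, -90, -1],
    [0, 0, 0.7, -250, -102, -90, -1],
    [0, 0, 0.84, -305, -124, -90, -1],
    [0, 0, 0.84, -355, -144, -90, -1],
    [0, 0, 0.84, -374, -152, -90, -1],
    [0, 0, 0.84, -374, -152, -90, -1],
  ],
)

```text
time: 14.3
position: [0.5786, 0.0017, 0.0911]
tcp_rot: [-3.141, -0.0, 1.468]
force: [-0.5, 0.4, -1.4]
gripper_width: 0.0475
```

```bash
python3 - <<'E'
from h import *
shot("w9"); o=telemetry.get_obs();print(o["position"],o["tcp_rot"],o["gripper_width"],o["force"])
p=np.load("w9.npz")["p"]
cv2.imwrite("pics/w9c.png",cv2.resize(p[120:320,190:450],None,fx=3,fy=3,interpolation=cv2.INTER_CUBIC))
E
```

```text
[0.57793048 0.00306366 0.09095957] [-3.14042381e+00 -7.18874087e-04  1.46981029e+00] 0.047538987342464006 [-0.89854665  0.14869596 -0.31110723]
```

View pics/w9c.png

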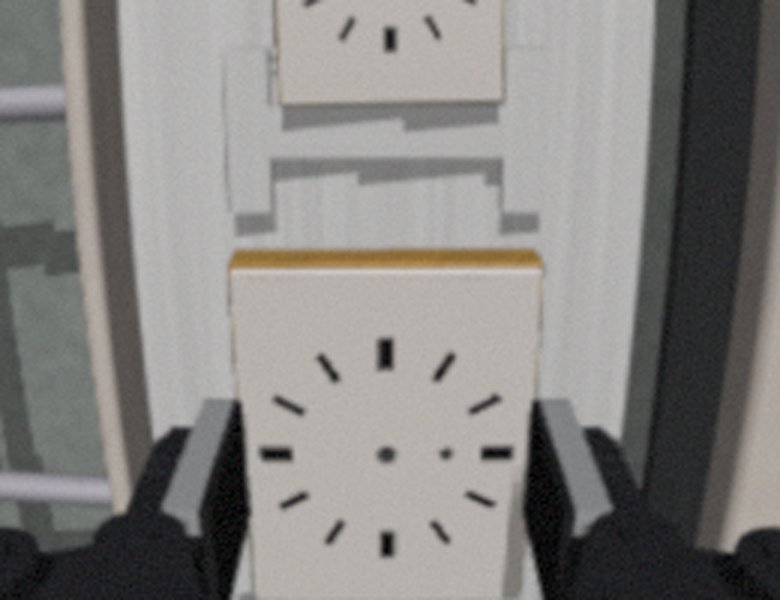

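```bash
python3 - <<'E'
from h import *
np.set_printoptions(precision=2,suppress=True)
C,T=load("w9"); Ti=np.linalg.inv(T)
g=lambda u,v,z:(Ti@np.r_[atz("wrist",190+u/3,120+v/3,z,C),1])[:3]*1000
zf=T[2,3]+.007
for nm,u,v,z in (("face fl",233,269,zf),("face fr",540,269,zf),("dot",387,455,zf),("12",385,353,zf),("6",388,544,zf),("pk fl",272,158,.027),("pk fr",502,158,.027)): print(nm,g(u,v,z))
E
```

```text
face fl [ 33.88 -22.15  -6.98]
face fr [33.82 25.84 -7.  ]
dot [ 0.71  1.91 -7.  ]
12 [19.64  1.59 -6.99]
6 [-17.91   2.08  -7.01]
pk fl [ 36.38 -24.22  64.07]
pk fr [36.33 28.39 64.06]
```

>>> carry_out(
  motion=[
    [0, 0, 0, 1.1, -0.3, 0, -1],
    [0, 0, 0, 1.1, -0.3, 25, -1],
    [0, 0, 0, 1.1, -0.3, 45, -1],
    [0, 0, 0, 1.1, -0.3, 55, -1],
    [0, 0, 0, 1.1, -0.3, 59, -1],
    [0, 0, 0, 1.1, -0.3, 61, -1],
    [0, 0, 0, 1.1, -0.3, 63, -1],
    [0, 0, 0, 1.1, -0.3, 64.5, -1],
    [0, 0, 0, 1.1, -0.3, 65.5, -1],
    [0, 0, 0, 1.1, -0.3, 66, -1],
  ],
)

```text
time: 15.6
position: [0.5795, 0.0035, 0.027]
tcp_rot: [3.139, 0.0, 1.471]
force: [-1.1, 0.1, 8.1]
gripper_width: 0.0471
```

>>> carry_out(
  motion=[
    [0, 0, 0, 0, 0, 0, -1],
    [0, 0, 0, 0, 0, 0.5, -1],
    [0, 0, 0, 0, 0, 0.5, -1],
  ],
)

```text
time: 15.98
position: [0.5798, 0.0035, 0.0268]
tcp_rot: [3.138, 0.0, 1.47]
force: [-2.1, -0.2, 8.8]
gripper_width: 0.0474
```

```bash
cat >> h.py <<'E'
def pts(name,uv):
    C,T=load(name); d=np.load(name+".npz")["d"]; f,cx,cy,P=C; o=[]
    for u,v in uv:
        q=ray("wrist",u,v,C)[1]; o.append(P[:3,3]+q/(P[:3,:3].T@q)[2]*np.median(d[v-2:v+3,u-2:u+3]))
    return np.array(o)
E
python3 - <<'E'
from h import *
np.set_printoptions(precision=4,suppress=True)
shot("w10"); o=telemetry.get_obs();print(o["position"],o["tcp_rot"],o["force"],o["ft_torque"])
print(pts("w10",[(300,220),(335,220),(300,290),(335,290),(270,200),(370,200)]))
p=np.load("w10.npz")["p"]
cv2.imwrite("pics/w10c.png",cv2.resize(p[160:320,210:430],None,fx=3,fy=3,interpolation=cv2.INTER_CUBIC))
E
```

```text
[0.5798 0.0035 0.0269] [3.1377 0.0002 1.4704] [-1.9012 -0.4333  9.3873] [0.2871 0.2145 0.045 ]
[[ 0.5759  0.0339  0.0368]
 [ 0.592   0.0323  0.037 ]
 [ 0.5707 -0.0063  0.0336]
 [ 0.5889 -0.008   0.034 ]
 [ 0.5618  0.0422  0.0275]
 [ 0.61    0.0372  0.0276]]
```

View pics/w10c.png

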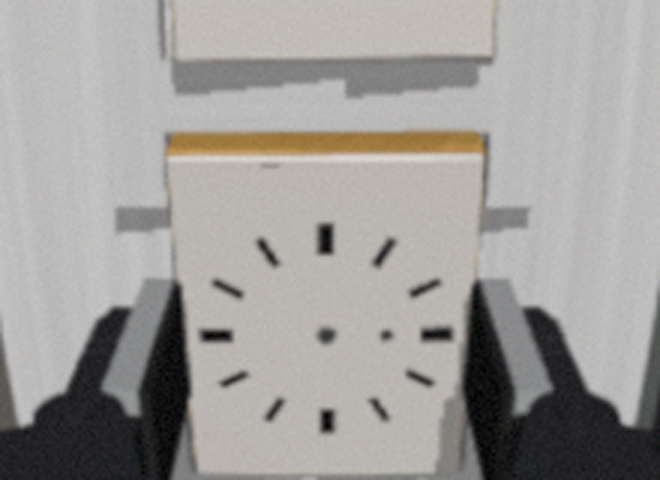

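>>> carry_out(
  motion=[
    [0, 0, 0, 0, 0, -4, -1],
    [0, 0, 0, -1.6, 0.5, -4, -1],
    [0, 0, 0, -1.6, 0.5, -2, -1],
    [0, 0, 0, -1.6, 0.5, -1, -1],
    [0, 0, 0, -1.6, 0.5, 0, -1],
    [0, 0, 0, -1.6, 0.5, 0, -1],
  ],
)

```text
time: 16.77
position: [0.5785, 0.0023, 0.0248]
tcp_rot: [-3.141, -0.0, 1.471]
force: [-0.3, 0.3, 0.0]
gripper_width: 0.0471
```

```bash
python3 - <<'E'
from h import *
np.set_printoptions(precision=4,suppress=True)
shot("w11"); o=telemetry.get_obs();print(o["position"],o["tcp_rot"],o["force"],o["ft_torque"])
print(pts("w11",[(300,220),(335,220),(300,290),(335,290),(270,200),(370,200)]))
E
```

```text
[0.5785 0.0023 0.0248] [-3.1414  0.      1.4709] [ 0.0476  0.5416 -0.4882] [-0.0375  0.0645  0.0179]
[[ 0.5745  0.032   0.0329]
 [ 0.5907  0.0303  0.0327]
 [ 0.5696 -0.0068  0.0327]
 [ 0.5877 -0.0086  0.0327]
 [ 0.5608  0.0416  0.0276]
 [ 0.6084  0.0368  0.0277]]
```

>>> carry_out(
  motion=[
    [0, 0, 0, 0, 0, 0.5, -1],
    [0, 0, 0, 0, 0, 0, 0.35],
    [0, 0, 0, 0, 0, 0, 0.35],
    [0, 0, 0, 0, 0, 0, 0.35],
    [0, 0, 0, 0, 0, 0, 0.35],
    [0, 0, 0, 0, 0, -30, 0.35],
    [0, 0, 0, 0, 0, -80, 0.35],
    [0, 0, 0, -20, 0, -120, 0.35],
    [0, 0, 0, -20, 0, -120, 0.35],
  ],
)

```text
time: 17.95
position: [0.5791, -0.0192, 0.1487]
tcp_rot: [3.134, 0.001, 1.47]
force: [-0.1, 1.0, 0.2]
gripper_width: 0.0576
```

```bash
python3 - <<'E'
from h import *
np.set_printoptions(precision=4,suppress=True)
shot("w12"); o=telemetry.get_obs();print(o["position"],o["tcp_rot"],o["force"])
C,T=load("w12")
X=np.array([.0998,.995]);Y=np.array([.995,-.0998])
for n,c in(("p2",(.5876,.0831)),("p1",(.5785,.0020))):
    uv=[]
    for a,b in((0,0),(22,12),(22,-12),(-22,12),(-22,-12)):
        q=np.array(c)+X*a/1e3+Y*b/1e3; uv.append([int(round(t)) for t in proj("wrist",np.r_[q,.032],C)])
    P=pts("w12",uv); A=np.c_[P[:,:2]-P[0,:2],np.ones(5)]; print(n,uv[0],P[:,2],np.linalg.lstsq(A,P[:,2],rcond=None)[0])
p=np.load("w12.npz")["p"]; cv2.imwrite("pics/w12c.png",cv2.resize(p[0:260,210:450],None,fx=2.3,fy=2.3,interpolation=cv2.INTER_CUBIC))
E
```

```text
[ 0.5776 -0.0183  0.1465] [3.1379 0.0004 1.4698] [0.5184 0.8014 0.1955]
p2 [313, 81] [0.0328 0.0328 0.0325 0.0325 0.0323] [0.0115 0.004  0.0326]
p1 [312, 177] [0.0324 0.0327 0.0324 0.033  0.0324] [ 0.0197 -0.0053  0.0326]
```

>>> carry_out(
  motion=[
    [0, 0, 0, 8, -50, 0, -1],
    [0, 0, 0, 16, -100, 0, -1],
    [0, 0, 0, 22, -137, 20, -1],
    [0, 0, 0, 22, -137, 60, -1],
    [0, 0, 0, 22, -137, 100, -1],
    [0, 0, 0, 22, -137, 120, -1],
    [0, 0, 0, 22, -137, 120, -1],
  ],
)

```text
time: 18.88
position: [0.4399, 0.0187, 0.0225]
tcp_rot: [-3.135, -0.001, 1.471]
force: [0.3, -0.3, 0.3]
gripper_width: -0.0001
```

>>> carry_out(
  motion=[
    [0, 0, 0, 0, 10, 0, -1],
    [0, 0, 0, 0, 25, 0, -1],
    [0, 0, 0, 0, 45, 0, -1],
    [0, 0, 0, 0, 65, 0, -1],
    [0, 0, 0, 0, 85, 0, -1],
    [0, 0, 0, 0, 105, 0, -1],
    [0, 0, 0, 0, 120, 0, -1],
    [0, 0, 0, 0, 128, 0, -1],
    [0, 0, 0, 0, 132, 0, -1],
    [0, 0, 0, 0, 132, 0, -1],
  ],
)

```text
time: 20.12
position: [0.5744, 0.0047, 0.0251]
tcp_rot: [3.141, 0.0, 1.471]
force: [-0.7, 0.4, 0.7]
gripper_width: -0.0002
```

>>> carry_out(
  motion=[
    [0, 0, 0, 0, 3, 0, -1],
    [0, 0, 0, 0, 6, 0, -1],
    [0, 0, 0, 0, 9, 0, -1],
    [0, 0, 0, 0, 11, 0, -1],
    [0, 0, 0, 0, 11, 0, -1],
  ],
)

```text
time: 20.75
position: [0.5824, 0.004, 0.0246]
tcp_rot: [-3.136, -0.0, 1.471]
force: [-8.7, 0.7, 5.9]
gripper_width: 0.0001
```

>>> carry_out(
  motion=[
    [0, 0, 0, 0, 2, 0, -1],
    [0, 0, 0, 0, 4, 0, -1],
    [0, 0, 0, 0, 4, 0, -1],
  ],
)

```text
time: 21.12
position: [0.5825, 0.0041, 0.0244]
tcp_rot: [-3.129, 0.0, 1.472]
force: [-18.7, 0.2, 15.0]
gripper_width: -0.0001
```

>>> carry_out(
  motion=[
    [0, 0, 0, 0, -20, 0, -1],
    [0, 0, 0, 0, -20, -20, -1],
    [0, 0, 0, 0, -20, -70, -1],
    [0, 0, 0, 0, -20, -130, -1],
    [0, 0, 0, -40, 10, -140, -1],
    [0, 0, 0, -80, 40, -140, -1],
    [0, 0, 0, -120, 60, -140, -1],
    [0, 0, 0, -155, 80, -140, -1],
    [0, 0, 0, -165, 87, -140, -1],
    [0, 0, 0, -165, 87, -140, -1],
  ],
)

```text
time: 22.38
position: [0.659, -0.17, 0.1644]
tcp_rot: [-3.141, -0.0, 1.47]
force: [-0.7, -0.1, -0.1]
gripper_width: 0.0003
```

```bash
python3 - <<'E'
from h import *
np.set_printoptions(precision=4,suppress=True)
shot("w13"); o=telemetry.get_obs();print(o["position"],o["tcp_rot"],o["force"])
C,T=load("w13"); u,v=[int(t) for t in proj("wrist",(.682,-.1045,.088),C)]; print(u,v)
p=np.load("w13.npz")["p"]; g=cv2.cvtColor(p,cv2.COLOR_BGR2GRAY)
w=g[v-45:v+45,u-45:u+45]; n,l,s,c=cv2.connectedComponentsWithStats((w<55).astype(np.uint8))
for i in range(1,n):
    if s[i][4]>150:
        a,b=c[i]+[u-45,v-45]; P=pts("w13",[(int(a),int(b))])[0]; q=atz("wrist",a,b,P[2],C); print(s[i],a,b,P,q,(np.linalg.inv(T)@np.r_[q,1])[:3]*1000)
# tray: panel/handle
cv2.imwrite("pics/w13.png",p)
E
```

```text
[ 0.6586 -0.1689  0.1645] [-3.1409 -0.0008  1.4707] [-0.313   0.068  -0.7066]
339 125
[  21   33   37   37 1071] 332.65732959850607 130.6844070961718 [ 0.6762 -0.1059  0.1006] [ 0.6766 -0.1064  0.1006] [64.9955 11.1709 63.7418]
```

>>> carry_out(
  motion=[
    [0, 0, 0, 40, 6, 0, -1],
    [0, 0, 0, 65, 9, 0, -1],
    [0, 0, 0, 65, 9, 30, -1],
    [0, 0, 0, 65, 9, 50, -1],
    [0, 0, 0, 65, 9, 58, -1],
    [0, 0, 0, 65, 9, 62, -1],
    [0, 0, 0, 65, 9, 65, -1],
    [0, 0, 0, 65, 9, 67, -1],
  ],
)

```text
time: 23.42
position: [0.6748, -0.1059, 0.0987]
tcp_rot: [3.14, 0.0, 1.471]
force: [-0.3, 1.8, 3.1]
gripper_width: -0.0002
```

>>> carry_out(
  motion=[
    [0, 0, 0, 0, 0, 1.5, -1],
    [0, 0, 0, 0, 0, 3, -1],
    [0, 0, 0, 0, 0, 4, -1],
    [0, 0, 0, 0, 0, 4, -1],
  ],
)

```text
time: 23.92
position: [0.6748, -0.1059, 0.0943]
tcp_rot: [3.14, 0.0, 1.471]
force: [1.1, 1.5, 3.7]
gripper_width: 0.0
```

>>> carry_out(
  motion=[
    [0, 0, 0, 0, 0, 1.5, -1],
    [0, 0, 0, 0, 0, 3, -1],
    [0, 0, 0, 0, 0, 4, -1],
    [0, 0, 0, 0, 0, 4, -1],
  ],
)

```text
time: 24.42
position: [0.6749, -0.1059, 0.0938]
tcp_rot: [3.139, 0.001, 1.471]
force: [-6.6, 4.1, 21.2]
gripper_width: 0.0001
```

>>> carry_out(
  motion=[
    [0, 0, 0, 0, 0, -30, -1],
    [0, 0, 0, 0, 0, -90, -1],
    [0, 0, 0, 0, 0, -150, -1],
    [0, 0, 0, -45, -32, -165, -1],
    [0, 0, 0, -95, -68, -165, -1],
    [0, 0, 0, -145, -105, -165, 0],
    [0, 0, 0, -195, -141, -165, 0],
    [0, 0, 0, -245, -177, -165, 0],
    [0, 0, -0.1, -275, -198, -165, 0],
    [0, 0, -0.1, -275, -198, -165, 0],
  ],
)

```text
time: 25.68
position: [0.4475, -0.3618, 0.254]
tcp_rot: [-3.14, -0.0, 1.567]
force: [1.1, -0.6, -0.4]
gripper_width: 0.0425
```

```bash
python3 - <<'E'
from h import *
shot("w14"); o=telemetry.get_obs();print(o["position"],o["tcp_rot"],o["force"])
p=np.load("w14.npz")["p"]; cv2.imwrite("pics/w14c.png",cv2.resize(p[40:320,150:500],None,fx=2.1,fy=2.1,interpolation=cv2.INTER_CUBIC))
E
```

```text
[ 0.44866956 -0.36045305  0.25405619] [-3.14049635e+00 -1.18075473e-03  1.56709127e+00] [-0.5607937   1.14300423 -0.02480019]
```

View pics/w14c.png

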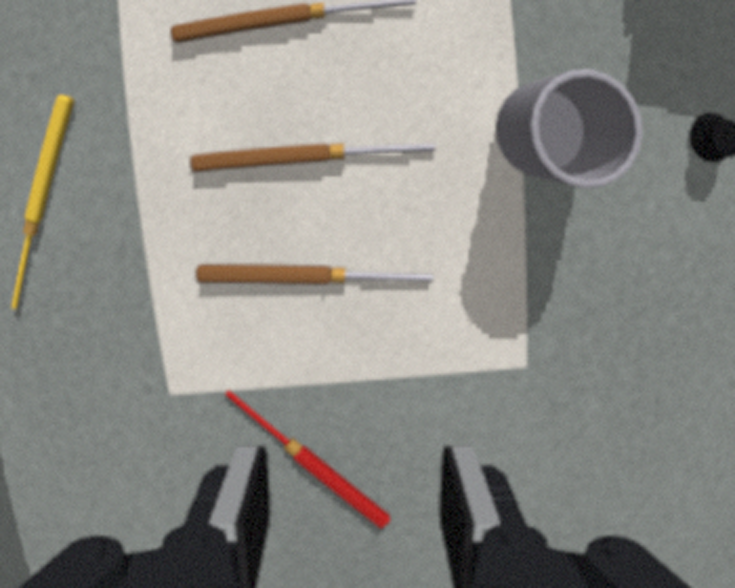

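```bash
python3 - <<'E'
from h import *
np.set_printoptions(precision=4,suppress=True)
C,T=load("w14")
g=lambda u,v,z:atz("wrist",150+u/2.1,40+v/2.1,z,C)
print("cup",g(586,128,.085),"rim l/r",g(534,128,.085),g(640,128,.085))
for n,a,b in(("A",(172,33),(415,3)),("B",(191,162),(435,149)),("C",(197,273),(434,279))):
    a,b=g(*a,.0055),g(*b,.0055); d=b-a; L=np.hypot(*d[:2]); print(n,a,b,"L",L,"yaw",np.arctan2(d[1],d[0]),"origin",a+d*42.5/147)
E
```

```text
cup [ 0.5634 -0.2708  0.085 ] rim l/r [ 0.5364 -0.2726  0.085 ] [ 0.5931 -0.2684  0.085 ]
A [ 0.3401 -0.2097  0.0055] [ 0.4858 -0.1962  0.0055] L 0.14630309731017782 yaw 0.09272542681117252 origin [ 0.3822 -0.2058  0.0055]
B [ 0.3505 -0.2907  0.0055] [ 0.4976 -0.2854  0.0055] L 0.14725399090966404 yaw 0.03607157355132491 origin [ 0.393  -0.2892  0.0055]
C [ 0.3508 -0.3601  0.0055] [ 0.4984 -0.3653  0.0055] L 0.147644877752792 yaw -0.035404479445922524 origin [ 0.3935 -0.3616  0.0055]
```

>>> carry_out(
  motion=[
    [0, 0, 0.18, 0, -10, 0, 0],
    [0, 0, 0.36, 0, -20, 0, 0],
    [0, 0, 0.54, 0, -30, 20, 0],
    [0, 0, 0.72, 0, -40, 50, 0],
    [0, 0, 0.9, 0, -50, 80, 0],
    [0, 0, 1.08, 0, -60, 110, 0],
    [0, 0, 1.26, -1, -68, 140, 0],
    [0, 0, 1.44, -1, -68, 170, 0],
    [0, 0, 1.602, -1, -68, 185, 0],
    [0, 0, 1.602, -1, -68, 194, 0],
  ],
)

```text
time: 26.98
position: [0.3823, -0.3593, 0.0597]
tcp_rot: [-3.14, 0.001, -0.029]
force: [-0.1, -0.2, 0.2]
gripper_width: 0.0425
```

```bash
cat >> h.py <<'E'
def wood(name,z):
    """brown handles: centre, direction (tool mm) and pixel box"""
    C,T=load(name); p=np.load(name+".npz")["p"]; h=cv2.cvtColor(p,cv2.COLOR_BGR2HSV)
    m=((h[...,0]>4)&(h[...,0]<22)&(h[...,1]>110)&(h[...,2]>50)).astype(np.uint8)
    for cn in cv2.findContours(m,0,cv2.CHAIN_APPROX_NONE)[0]:
        if cv2.contourArea(cn)<250: continue
        w=np.array([(np.linalg.inv(T)@np.r_[atz("wrist",u,v,z,C),1])[:2] for u,v in cn[:,0]])*1000
        print(cv2.minAreaRect(w.astype(np.float32)),cn[:,0].min(0),cn[:,0].max(0))
E
python3 - <<'E'
from h import *
shot("w15"); o=telemetry.get_obs();print(o["position"],o["tcp_rot"],o["q"]); wood("w15",.009)
E
```

```text
[ 0.38198813 -0.35913505  0.05906683] [-3.13933859e+00  1.49336600e-03 -2.70574328e-02] [-9.67590431e-01  3.96681865e-01  1.80988844e+00  1.51330369e-04
  9.37723476e-01  6.30175316e-01]
((-412.1542053222656, 696.3828735351562), (75.69852447509766, 323.6923828125), 30.52305030822754) [610 368] [639 399]
((-0.4341621398925781, -150.90184020996094), (14.202024459838867, 91.12239074707031), 81.9616470336914) [106 172] [149 279]
((12.623111724853516, -69.2337646484375), (11.105987548828125, 90.94819641113281), 85.54161834716797) [202 148] [236 271]
((14.513704299926758, 1.9221923351287842), (91.365478515625, 9.28828239440918), 0.22478429973125458) [315 142] [329 271]
```

>>> carry_out(
  motion=[
    [0, 0, 0, 0, 0, 25, 0],
    [0, 0, 0, 0, 0, 45, 0],
    [0, 0, 0, 0, 0, 52, 0],
    [0, 0, 0, 0, 0, 54.5, 0],
    [0, 0, 0, 0, 0, 54.5, -1],
    [0, 0, 0, 0, 0, 54.5, -1],
    [0, 0, 0, 0, 0, 54.5, -1],
    [0, 0, 0, 0, 0, 54.5, -1],
  ],
)

```text
time: 28.02
position: [0.3822, -0.3612, 0.0073]
tcp_rot: [3.14, -0.001, -0.031]
force: [-0.6, 0.7, 6.4]
gripper_width: 0.0081
```

>>> carry_out(
  motion=[
    [0, 0, 0, 0, 0, -40, -1],
    [0, 0, 0, 0, 0, -100, -1],
    [0, 0, 0.12, 0, 0, -160, -1],
    [0, 0, 0.24, 30, -30, -215, -1],
    [0, 0, 0.36, 60, -65, -215, -1],
    [0, 0, 0.48, 90, -100, -215, -1],
    [0, 0, 0.6, 114, -125, -215, -1],
    [0, 0, 0.6, 114, -125, -215, -1],
  ],
)

```text
time: 29.02
position: [0.5008, -0.2374, 0.2212]
tcp_rot: [-3.141, 0.0, -0.628]
force: [-0.1, -0.5, 0.1]
gripper_width: 0.0083
```

```bash
python3 - <<'E'
from h import *
shot("w16"); o=telemetry.get_obs();print(o["position"],o["tcp_rot"],o["q"],o["gripper_width"])
for dz in(-.02,-.01,0,.01): print(dz); wood("w16",o["position"][2]+dz)
E
```

```text
[ 0.49991722 -0.23846713  0.22117808] [ 3.14127548e+00  3.29900542e-04 -6.27740902e-01] [-6.46280602e-01  2.72727657e-01  1.54122130e+00 -3.33004332e-04
  1.32796767e+00  1.55233670e+00] 0.008142049918677695
-0.02
((-248.9749755859375, 509.4208984375), (143.12245178222656, 482.0950622558594), 25.17738151550293) [542 316] [639 399]
((19.385717391967773, 46.72665786743164), (3.958340883255005, 41.80238342285156), 51.32988357543945) [379 191] [421 245]
((3.2723045349121094, 13.072901725769043), (107.74896240234375, 40.69871520996094), 0.35978877544403076) [308 153] [374 318]
-0.01
((-228.73638916015625, 478.136474609375), (134.35296630859375, 452.5558166503906), 25.177379608154297) [542 316] [639 399]
((23.18113136291504, 43.79270935058594), (3.7158031463623047, 39.24103927612305), 51.329872131347656) [379 191] [421 245]
((8.055030822753906, 12.201013565063477), (101.14689636230469, 38.204994201660156), 0.3597886860370636) [308 153] [374 318]
0
((-208.497802734375, 446.8520202636719), (125.58346557617188, 423.0165710449219), 25.177379608154297) [542 316] [639 399]
((26.976543426513672, 40.85877227783203), (3.4732635021209717, 36.679691314697266), 51.329872131347656) [379 191] [421 245]
((12.837753295898438, 11.329126358032227), (94.54483795166016, 35.711280822753906), 0.3597884178161621) [308 153] [374 318]
0.01
((-188.25921630859375, 415.56756591796875), (116.81397247314453, 393.4773254394531), 25.177379608154297) [542 316] [639 399]
((30.771953582763672, 37.924827575683594), (3.230726718902588, 34.11834716796875), 51.32987976074219) [379 191] [421 245]
((17.6204833984375, 10.457234382629395), (87.9427719116211, 33.21755599975586), 0.35978859663009644) [308 153] [374 318]
```

>>> carry_out(
  motion=[
    [0, -0.18, 0, 0, 0, 0, -1],
    [0, -0.36, 0, 0, 0, 0, -1],
    [0, -0.54, 0, 0, 0, 0, -1],
    [0, -0.72, 0, 0, 0, 0, -1],
    [0, -0.9, 0, 0, 0, 0, -1],
    [0, -1.08, 0, 0, 0, 0, -1],
    [0, -1.2, 0, 0, 0, 0, -1],
    [0, -1.3, 0, 0, 0, 0, -1],
    [0, -1.3, 0, 0, 0, 0, -1],
    [0, -1.3, 0, 0, 0, 0, -1],
  ],
)

```text
time: 30.32
position: [0.4994, -0.24, 0.2216]
tcp_rot: [-3.139, 1.297, -0.63]
force: [-0.3, -0.5, -0.8]
gripper_width: 0.0081
```

```bash
cat >> h.py <<'E'
def insert_plan(L,tipoff=.010,cup=(.562,-.271)):
    T=tool(); o=telemetry.get_obs(); x=T[:3,0]; tip=T[:3,3]+x*L; az=x[:2]/np.hypot(*x[:2])
    tgt=np.r_[np.array(cup)+az*tipoff,0]
    print("q",o["q"].round(3),"w",o["gripper_width"],"pos",T[:3,3],"tip",tip,"lean",np.arccos(-x[2]))
    d=tgt-tip; 
    for z in(.105,.012): d[2]=z-tip[2]; print("tip z",z,"tool shift mm",(T[:3,:3].T@d*1000).round(1))
E
python3 - <<'E'
from h import *
insert_plan(.1165)
p,d=capture("side"); cv2.imwrite("pics/s2.png",p)
E
```

```text
q [-0.643  1.11   0.657 -0.022  2.672  1.548] w 0.00813495622579158 pos [ 0.49942574 -0.24003784  0.22164097] tip [ 0.52485059 -0.25858167  0.10947167] lean 0.2735177137776211
tip z 0.105 tool shift mm [ 17.1 -12.  -44.3]
tip z 0.012 tool shift mm [106.6 -11.9 -19.2]
```

>>> carry_out(
  motion=[
    [0, 0.1, 0, 4, -6, -20, -1],
    [0, 0.1, 0, 4, -12, -40, -1],
    [0, 0.1, 0, 4, -12, -40, -1],
    [0, 0.1, 0, 4, -12, -40, -1],
  ],
)

```text
time: 30.88
position: [0.5339, -0.2504, 0.2266]
tcp_rot: [-3.141, 1.196, -0.631]
force: [0.1, 0.7, -0.4]
gripper_width: 0.0084
```

```bash
python3 - <<'E'
from h import *
insert_plan(.1165,.012)
shot("w17")
E
```

```text
q [-0.629  1.147  0.484  0.006  2.707  1.577] w 0.008412761209638003 pos [ 0.53387518 -0.25040975  0.2265721 ] tip [ 0.5682988  -0.27557017  0.11815523] lean 0.37470146095859075
tip z 0.105 tool shift mm [13.8  0.   0.9]
tip z 0.012 tool shift mm [100.3   0.   34.9]
```

>>> carry_out(
  motion=[
    [0, 0, 0, 14, 0, 1, -1],
    [0, 0, 0, 35, 0, 9, -1],
    [0, 0, 0, 55, 0, 17, -1],
    [0, 0, 0, 75, 0, 25, -1],
    [0, 0, 0, 87, 0, 30, -1],
    [0, 0, 0, 93, 0, 32, -1],
    [0, 0, 0, 93, 0, 32, -1],
  ],
)

```text
time: 31.8
position: [0.5377, -0.253, 0.1274]
tcp_rot: [-3.141, 1.197, -0.631]
force: [-0.0, -0.1, -0.9]
gripper_width: 0.0083
```

```bash
python3 - <<'E'
from h import *
insert_plan(.1165,.012); o=telemetry.get_obs(); print(o["force"],o["ft_torque"])
p,d=capture("scene"); cv2.imwrite("pics/sc2.png",cv2.resize(p[130:250,200:360],None,fx=5,fy=5,interpolation=cv2.INTER_CUBIC))
E
```

```text
q [-0.629  1.242  0.513  0.005  2.583  1.576] w 0.00834914165374505 pos [ 0.53772688 -0.25301061  0.12739796] tip [ 0.57209432 -0.2781387   0.01895577] lean 0.3741072745147402
tip z 0.105 tool shift mm [-80.2   0.2 -31.1]
tip z 0.012 tool shift mm [6.3 0.2 2.9]
[-0.04024235 -0.13584144 -0.89786055] [-0.28974124 -0.38624475  0.025807  ]
```

>>> carry_out(
  motion=[
    [0, 0, 0, 6, 0, 2.5, -1],
    [0, 0, 0, 6, 0, 2.5, -1],
    [0, 0, 0, 6, 0, 2.5, -0.3],
    [0, 0, 0, 6, 0, 2.5, -0.3],
    [0, 0, 0, 6, 0, 2.5, -0.3],
    [0, 0, 0, 6, 0, -30, -0.3],
    [0, 0, 0, 6, 0, -70, -0.3],
    [0, 0, 0, -30, 0, -110, -0.3],
    [0, 0, 0, -80, 0, -130, -0.3],
    [0, 0, 0, -80, 0, -130, -0.3],
  ],
)

```text
time: 33.1
position: [0.543, -0.2678, 0.2134]
tcp_rot: [-3.136, 1.155, -0.632]
force: [0.7, 0.5, 0.3]
gripper_width: 0.0298
```

```bash
python3 - <<'E'
from h import *
print(telemetry.get_obs()["position"],telemetry.get_obs()["q"])
p,d=capture("scene"); cv2.imwrite("pics/sc3.png",cv2.resize(p[130:250,200:360],None,fx=5,fy=5,interpolation=cv2.INTER_CUBIC)); np.savez("sc3.npz",p=p,d=d)
h=cv2.cvtColor(p,cv2.COLOR_BGR2HSV); m=((h[...,0]>4)&(h[...,0]<22)&(h[...,1]>90)&(h[...,2]>40)).astype(np.uint8)
print("cup rim px",proj("scene",(.562,-.271,.085)))
f,cx,cy,P=cam("scene")
n,l,s,c=cv2.connectedComponentsWithStats(m)
for i in range(1,n):
    if s[i][4]>8 and 220<c[i][0]<350 and 140<c[i][1]<230:
        u,v=c[i]; dd=d[l==i]; z=np.median(dd); q=P[:3,:3]@np.array([(u-cx)/f*z,(v-cy)/f*z,z])+P[:3,3]; print(s[i],c[i],q)
E
```

```text
[ 0.54299476 -0.26781988  0.2134046 ] [-0.64091008  1.18273288  0.40541605 -0.00539484  2.70886434  1.56224112]
cup rim px (np.float64(265.21046694965503), np.float64(182.0856296163798))
[269 168  12  17  50] [274.12 174.32] [ 0.53605634 -0.2497693   0.11851459]
[294 185  20   7  42] [303.5 188. ] [ 0.39746047 -0.28485846  0.0089502 ]
[308 193  19   8  46] [317.2826087  196.60869565] [ 0.38710428 -0.20107154  0.00943634]
[329 212   9   2   9] [333.         212.77777778] [ 0.40294956 -0.07181684  0.01359664]
```

>>> carry_out(
  motion=[
    [0, 0.18, 0, -20, 0, 0, -0.3],
    [0, 0.36, 0, -40, 0, 0, -0.3],
    [0, 0.54, 0, -40, 0, 0, -0.3],
    [0, 0.72, 0, -40, 0, 0, 0],
    [0, 0.9, 0, -40, 0, 0, 0],
    [0, 1.08, 0, -40, 0, 0, 0],
    [0, 1.2, 0, -40, 0, 0, 0],
    [0, 1.2, 0, -40, 0, 0, 0],
  ],
)

```text
time: 34.15
position: [0.5285, -0.2565, 0.2472]
tcp_rot: [-3.139, -0.04, -0.637]
force: [0.1, 0.2, -0.3]
gripper_width: 0.0427
```

```bash
cat >> h.py <<'E'
def goto(p,yaw):
    T=tool(); R2=R.from_euler('xyz',[np.pi,0,yaw]).as_matrix()
    print("now",T[:3,3].round(4),telemetry.get_obs()["tcp_rot"].round(3),"turn",R.from_matrix(T[:3,:3].T@R2).as_rotvec().round(3),"shift",(T[:3,:3].T@(np.array(p)-T[:3,3])*1000).round(1))
E
python3 - <<'E'
from h import *
goto((.3805,-.2894,.059),.036); goto((.370,-.207,.059),.093)
E
```

```text
now [ 0.5285 -0.2565  0.2472] [-3.139 -0.04  -0.637] turn [ 0.011 -0.04  -0.673] shift [-107.   114.9  183.7]
now [ 0.5285 -0.2565  0.2472] [-3.139 -0.04  -0.637] turn [ 0.012 -0.039 -0.73 ] shift [-164.4   54.9  181.6]
```

>>> carry_out(
  motion=[
    [0, -0.02, -0.15, -35, 38, 0, 0],
    [0, -0.04, -0.3, -75, 80, 5, 0],
    [0, -0.04, -0.45, -107, 115, 30, 0],
    [0, -0.04, -0.6, -107, 115, 80, 0],
    [0.011, -0.04, -0.673, -107, 115, 130, 0],
    [0.011, -0.04, -0.673, -107, 115, 170, 0],
    [0.011, -0.04, -0.673, -107, 115, 184, 0],
    [0.011, -0.04, -0.673, -107, 115, 184, 0],
  ],
)

```text
time: 35.15
position: [0.3827, -0.2917, 0.0574]
tcp_rot: [-3.14, 0.001, 0.036]
force: [-0.2, 0.0, 0.2]
gripper_width: 0.0426
```

```bash
python3 - <<'E'
from h import *
shot("w18"); goto((.3805,-.2894,.0055),.036); wood("w18",.009)
E
```

```text
now [ 0.3832 -0.2922  0.0585] [ 3.141 -0.     0.036] turn [ 0.001 -0.    -0.   ] shift [-2.6 -2.9 53. ]
((21.992332458496094, -197.96109008789062), (27.263917922973633, 40.783851623535156), 70.91927337646484) [ 60 183] [ 91 229]
((6.468048095703125, -84.51811981201172), (11.720008850097656, 91.5480728149414), 85.81869506835938) [181 158] [216 279]
((14.165794372558594, -2.0744972229003906), (9.64783000946045, 91.37618255615234), 89.77272033691406) [308 143] [323 273]
```

>>> carry_out(
  motion=[
    [0, 0, 0, 0, -3.7, 25, 0],
    [0, 0, 0, 0, -3.7, 45, 0],
    [0, 0, 0, 0, -3.7, 51, 0],
    [0, 0, 0, 0, -3.7, 53, 0],
    [0, 0, 0, 0, -3.7, 53, -1],
    [0, 0, 0, 0, -3.7, 53, -1],
    [0, 0, 0, 0, -3.7, 53, -1],
    [0, 0, 0, 0, -3.7, 53, -1],
  ],
)

```text
time: 36.2
position: [0.383, -0.2884, 0.0061]
tcp_rot: [3.139, -0.002, 0.036]
force: [-0.3, 0.3, 5.4]
gripper_width: 0.0087
```

```bash
python3 - <<'E'
from h import *
goto((.49,-.225,.225),-.63)
E
```

```text
now [ 0.383  -0.2884  0.0061] [ 3.139e+00 -2.000e-03  3.600e-02] turn [ 0.002 -0.003  0.666] shift [ 109.6  -59.  -218.8]
```

>>> carry_out(
  motion=[
    [0, 0, 0, 0, 0, -50, -1],
    [0, 0, 0, 0, 0, -110, -1],
    [0, 0, 0.12, 0, 0, -170, -1],
    [0, 0, 0.24, 20, -15, -219, -1],
    [0, 0, 0.36, 50, -30, -219, -1],
    [0, 0, 0.48, 80, -45, -219, -1],
    [0, 0, 0.6, 110, -59, -219, -1],
    [0, 0, 0.666, 110, -59, -219, -1],
    [0, 0, 0.666, 110, -59, -219, -1],
  ],
)

```text
time: 37.33
position: [0.4902, -0.2243, 0.2243]
tcp_rot: [3.141, -0.001, -0.629]
force: [-0.1, -0.2, -0.2]
gripper_width: 0.0084
```

>>> carry_out(
  motion=[
    [0, -0.18, 0, 0, 0, 0, -1],
    [0, -0.36, 0, 0, 0, -8, -1],
    [0, -0.54, 0, 0, 0, -16, -1],
    [0, -0.72, 0, 5, 0, -20, -1],
    [0, -0.9, 0, 10, 0, -20, -1],
    [0, -1.08, 0, 15, 0, -20, -1],
    [0, -1.22, 0, 20, 0, -20, -1],
    [0, -1.22, 0, 20, 0, -20, -1],
    [0, -1.22, 0, 20, 0, -20, -1],
  ],
)

```text
time: 38.45
position: [0.5062, -0.2367, 0.2449]
tcp_rot: [-3.141, 1.215, -0.63]
force: [0.6, -0.2, 0.7]
gripper_width: 0.0082
```

```bash
python3 - <<'E'
from h import *
insert_plan(.1165,.018)
E
```

```text
q [-0.634  1.058  0.644 -0.008  2.654  1.562] w 0.008190245864150634 pos [ 0.50623572 -0.23671814  0.24494689] tip [ 0.53905036 -0.26062552  0.13575034] lean 0.35596840359489607
tip z 0.105 tool shift mm [ 43.7  -5.1 -29.3]
tip z 0.012 tool shift mm [130.9  -5.1   3.1]
```

>>> carry_out(
  motion=[
    [0, 0, 0, 15, -5, -25, -1],
    [0, 0, 0, 30, -5, -33, -1],
    [0, 0, 0, 44, -5, -29, -1],
    [0, 0, 0, 65, -5, -21, -1],
    [0, 0, 0, 85, -5, -14, -1],
    [0, 0, 0, 105, -5, -6, -1],
    [0, 0, 0, 120, -5, -1, -1],
    [0, 0, 0, 126, -5, 1, -1],
    [0, 0, 0, 126, -5, 1, -1],
  ],
)

```text
time: 39.58
position: [0.5437, -0.2577, 0.1254]
tcp_rot: [3.141, 1.217, -0.631]
force: [1.2, -1.3, -0.6]
gripper_width: 0.0082
```

```bash
cat >> h.py <<'E'
def cupcheck():
    p,d=capture("scene"); h=cv2.cvtColor(p,cv2.COLOR_BGR2HSV); m=((h[...,0]>4)&(h[...,0]<22)&(h[...,1]>90)&(h[...,2]>40)).astype(np.uint8)
    f,cx,cy,P=cam("scene"); n,l,s,c=cv2.connectedComponentsWithStats(m)
    for i in range(1,n):
        if s[i][4]>8 and 220<c[i][0]<350 and 140<c[i][1]<230:
            (u,v),z=c[i],np.median(d[l==i]); print(s[i],c[i].round(1),(P[:3,:3]@np.array([(u-cx)/f*z,(v-cy)/f*z,z])+P[:3,3]).round(4))
    return p
E
python3 - <<'E'
from h import *
insert_plan(.1165,.018); o=telemetry.get_obs(); print(o["force"],o["ft_torque"]); cupcheck()
E
```

```text
q [-0.629  1.282  0.445  0.003  2.632  1.574] w 0.008228495662229164 pos [ 0.54372747 -0.25772893  0.12536196] tip [ 0.57627497 -0.28151356  0.01605871] lean 0.35333079129675254
tip z 0.105 tool shift mm [-83.4  -0.  -31. ]
tip z 0.012 tool shift mm [ 3.9 -0.1  1.1]
[ 1.15212766 -1.25120056 -0.58438951] [-0.44935844 -0.60847862  0.0265111 ]
[266 164  15  21 113] [272.5 174.3] [ 0.5403 -0.2543  0.1177]
[308 193  19   8  45] [317.3 196.6] [ 0.386  -0.2028  0.0084]
[329 212   9   2   9] [333.  212.8] [ 0.4034 -0.0712  0.0141]
```

>>> carry_out(
  motion=[
    [0, 0, 0, 3, 8, 1, -1],
    [0, 0, 0, 3, 8, 1, -1],
    [0, 0, 0, 3, 8, 1, -0.3],
    [0, 0, 0, 3, 8, 1, -0.3],
    [0, 0, 0, 3, 8, 1, -0.3],
    [0, 0, 0, 3, 8, -25, -0.3],
    [0, 0, 0, 3, 8, -60, -0.3],
    [0, 0.15, 0, -40, 8, -70, -0.3],
    [0, 0.3, 0, -90, 8, -70, -0.3],
    [0, 0.48, 0, -130, 8, -70, -0.3],
  ],
)

```text
time: 40.88
position: [0.5557, -0.2767, 0.2724]
tcp_rot: [3.141, 0.733, -0.631]
force: [1.3, -0.1, 1.8]
gripper_width: 0.0304
```

```bash
python3 - <<'E'
from h import *
cupcheck(); goto((.45,-.22,.25),.093)
E
```

```text
[267 167  14  18  74] [273.1 175.1] [ 0.5376 -0.2548  0.1134]
[308 193  20   8  47] [317.5 196.5] [ 0.3853 -0.2025  0.0085]
[329 212   9   2   9] [333.  212.8] [ 0.4028 -0.072   0.0135]
now [ 0.553  -0.2736  0.2858] [ 3.141  0.714 -0.63 ] turn [-0.257  0.683 -0.691] shift [-63.3  17.3 102.2]
```

>>> carry_out(
  motion=[
    [-0.043, 0.114, -0.115, -10, 3, 15, 0],
    [-0.086, 0.228, -0.23, -20, 6, 34, 0],
    [-0.128, 0.341, -0.345, -32, 9, 51, 0],
    [-0.17, 0.455, -0.46, -42, 12, 68, 0],
    [-0.214, 0.57, -0.575, -53, 14, 85, 0],
    [-0.257, 0.683, -0.691, -63, 17, 102, 0],
    [-0.257, 0.683, -0.691, -63, 17, 102, 0],
  ],
)

```text
time: 41.8
position: [0.4481, -0.2189, 0.2386]
tcp_rot: [-3.123, 0.02, 0.092]
force: [-0.2, 0.3, 1.0]
gripper_width: 0.0429
```

```bash
python3 - <<'E'
from h import *
goto((.370,-.207,.059),.093)
E
```

```text
now [ 0.4481 -0.2189  0.2386] [-3.123  0.02   0.092] turn [-0.019  0.02  -0.001] shift [-73.1 -15.6 181.4]
```

>>> carry_out(
  motion=[
    [-0.019, 0.02, 0, -40, -8, 30, 0],
    [-0.019, 0.02, 0, -73, -15, 80, 0],
    [-0.019, 0.02, 0, -73, -15, 130, 0],
    [-0.019, 0.02, 0, -73, -15, 165, 0],
    [-0.019, 0.02, 0, -73, -15, 180, 0],
    [-0.019, 0.02, 0, -73, -15, 181, 0],
    [-0.019, 0.02, 0, -73, -15, 181, 0],
  ],
)

```text
time: 42.68
position: [0.3759, -0.212, 0.06]
tcp_rot: [3.138, -0.003, 0.092]
force: [-0.1, -0.9, 1.1]
gripper_width: 0.0428
```

```bash
python3 - <<'E'
from h import *
shot("w19"); goto((.370,-.207,.0055),.093); wood("w19",.009)
E
```

```text
now [ 0.3759 -0.212   0.0602] [ 3.138e+00 -3.000e-03  9.200e-02] turn [ 0.004 -0.003 -0.001] shift [-5.6 -5.7 54.7]
((33.42536544799805, -117.25584411621094), (27.658464431762695, 41.65595626831055), 62.196537017822266) [128 164] [172 218]
((10.368881225585938, -5.58090353012085), (9.821589469909668, 91.83190155029297), 89.01055908203125) [302 148] [318 276]
```

>>> carry_out(
  motion=[
    [0.004, -0.003, 0.01, -4, -7.4, 25, 0],
    [0.004, -0.003, 0.01, -4, -7.4, 45, 0],
    [0.004, -0.003, 0.01, -4, -7.4, 52, 0],
    [0.004, -0.003, 0.01, -4, -7.4, 54.5, 0],
    [0.004, -0.003, 0.01, -4, -7.4, 54.5, -1],
    [0.004, -0.003, 0.01, -4, -7.4, 54.5, -1],
    [0.004, -0.003, 0.01, -4, -7.4, 54.5, -1],
    [0.004, -0.003, 0.01, -4, -7.4, 54.5, -1],
  ],
)

```text
time: 43.72
position: [0.371, -0.2048, 0.0056]
tcp_rot: [-3.141, -0.0, 0.082]
force: [-1.4, 0.8, 6.1]
gripper_width: 0.0088
```

```bash
python3 - <<'E'
from h import *
goto((.49,-.225,.235),-.63)
f,cx,cy,P=cam("side"); p,d=capture("side")
u,v=[int(t) for t in proj("side",(.55,-.265,.1))]; print(u,v)
# local depth map of handles in cup: brown points
h=cv2.cvtColor(p,cv2.COLOR_BGR2HSV); m=((h[...,0]>4)&(h[...,0]<22)&(h[...,1]>90)&(h[...,2]>40)); 
ys,xs=np.nonzero(m[v-45:v+25,u-50:u+40]); ys+=v-45; xs+=u-50
z=d[ys,xs]; W=(P[:3,:3]@np.array([(xs-cx)/f*z,(ys-cy)/f*z,z])).T+P[:3,3]
a=np.array([.81,-.59]); l=np.array([-.59,-.81]); r=W[:,:2]-[.562,-.271]
for i in np.argsort(-W[:,2])[::max(1,len(W)//28)]: print(xs[i],ys[i],"z",W[i,2].round(3),"rad",(r[i]@a).round(3),"lat",(r[i]@l).round(3))
cv2.imwrite("pics/s3.png",cv2.resize(p[v-60:v+40,u-65:u+65],None,fx=6,fy=6,interpolation=cv2.INTER_CUBIC))
E
```

```text
now [ 0.371  -0.2048  0.0056] [-3.141 -0.     0.082] turn [-0.    -0.     0.712] shift [ 117.    29.8 -229.4]
366 238
356 225 z 0.144 rad -0.04 lat 0.005
355 224 z 0.141 rad -0.043 lat -0.001
357 227 z 0.14 rad -0.037 lat 0.006
358 230 z 0.139 rad -0.033 lat 0.016
354 226 z 0.138 rad -0.044 lat 0.003
355 227 z 0.138 rad -0.042 lat 0.005
356 233 z 0.136 rad -0.036 lat 0.024
356 228 z 0.134 rad -0.039 lat 0.005
357 233 z 0.133 rad -0.034 lat 0.02
356 234 z 0.132 rad -0.036 lat 0.023
358 235 z 0.129 rad -0.031 lat 0.022
359 231 z 0.126 rad -0.031 lat 0.005
357 236 z 0.123 rad -0.034 lat 0.02
360 236 z 0.122 rad -0.027 lat 0.017
360 238 z 0.118 rad -0.026 lat 0.021
361 234 z 0.117 rad -0.026 lat 0.005
363 239 z 0.114 rad -0.019 lat 0.018
363 240 z 0.111 rad -0.019 lat 0.018
362 236 z 0.108 rad -0.024 lat 0.003
363 237 z 0.105 rad -0.021 lat 0.003
362 242 z 0.104 rad -0.021 lat 0.019
364 243 z 0.101 rad -0.016 lat 0.018
365 243 z 0.098 rad -0.014 lat 0.015
363 245 z 0.094 rad -0.018 lat 0.019
366 245 z 0.092 rad -0.011 lat 0.015
363 246 z 0.089 rad -0.018 lat 0.017
366 243 z 0.087 rad -0.013 lat 0.003
365 249 z 0.084 rad -0.012 lat 0.021
366 249 z 0.079 rad -0.01 lat 0.016
```

View pics/s3.png

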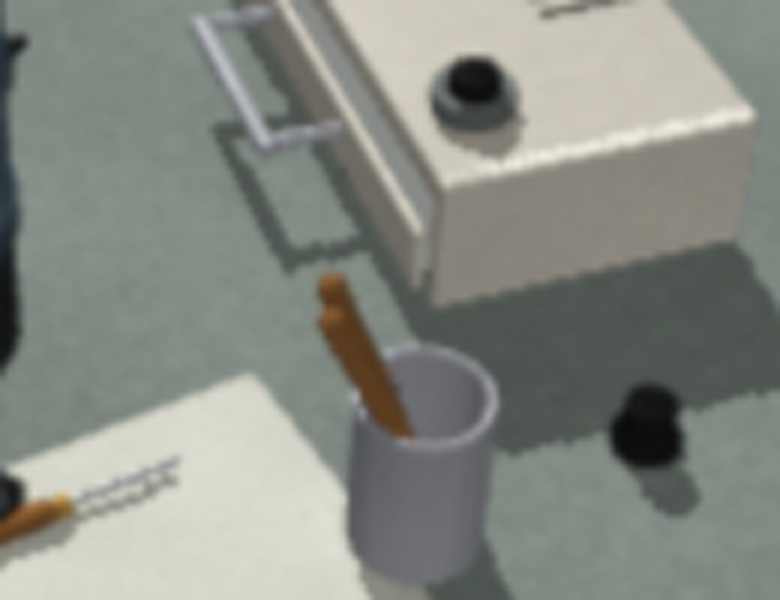

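>>> carry_out(
  motion=[
    [0, 0, 0, 0, 0, -50, -1],
    [0, 0, 0, 0, 0, -110, -1],
    [0, 0, 0.12, 10, 0, -170, -1],
    [0, 0, 0.24, 30, 8, -229, -1],
    [0, 0, 0.36, 55, 15, -229, -1],
    [0, 0, 0.48, 80, 22, -229, -1],
    [0, 0, 0.6, 105, 28, -229, -1],
    [0, 0, 0.712, 117, 30, -229, -1],
    [0, 0, 0.712, 117, 30, -229, -1],
  ],
)

```text
time: 44.9
position: [0.4901, -0.2248, 0.2335]
tcp_rot: [-3.141, 0.002, -0.628]
force: [-0.3, 0.1, -1.1]
gripper_width: 0.0079
```

>>> carry_out(
  motion=[
    [0, -0.18, 0, 0, 0, 0, -1],
    [0, -0.36, 0, 0, 0, -8, -1],
    [0, -0.54, 0, 0, 0, -16, -1],
    [0, -0.72, 0, 5, -5, -20, -1],
    [0, -0.9, 0, 10, -10, -20, -1],
    [0, -1.08, 0, 15, -15, -20, -1],
    [0, -1.22, 0, 20, -15, -20, -1],
    [0, -1.22, 0, 20, -15, -20, -1],
    [0, -1.22, 0, 20, -15, -20, -1],
  ],
)

```text
time: 46.02
position: [0.5147, -0.2248, 0.2546]
tcp_rot: [-3.137, 1.218, -0.625]
force: [0.0, 0.2, -0.1]
gripper_width: 0.0085
```

```bash
python3 - <<'E'
from h import *
insert_plan(.1165,.018)
E
```

```text
q [-0.618  1.057  0.625  0.026  2.677  1.597] w 0.008482823199334343 pos [ 0.51468141 -0.22476708  0.25459745] tip [ 0.54734648 -0.24835041  0.14528565] lean 0.35311877148077486
tip z 0.105 tool shift mm [ 52.7   9.7 -26.6]
tip z 0.012 tool shift mm [140.    9.8   5.6]
```

>>> carry_out(
  motion=[
    [0, 0, 0, 20, 0, -25, -1],
    [0, 0, 0, 40, 0, -31, -1],
    [0, 0, 0, 53, 0, -27, -1],
    [0, 0, 0, 73, 0, -19, -1],
    [0, 0, 0, 93, 0, -12, -1],
    [0, 0, 0, 113, 0, -4, -1],
    [0, 0, 0, 128, 0, 1, -1],
    [0, 0, 0, 136, 0, 4, -1],
    [0, 0, 0, 136, 0, 4, -1],
  ],
)

```text
time: 47.15
position: [0.5495, -0.2498, 0.1239]
tcp_rot: [-3.14, 1.221, -0.628]
force: [0.9, -1.6, -0.2]
gripper_width: 0.0086
```

```bash
python3 - <<'E'
from h import *
insert_plan(.1165,.018); o=telemetry.get_obs(); print(o["force"],o["ft_torque"]); cupcheck()
E
```

```text
q [-0.618  1.291  0.433  0.024  2.639  1.595] w 0.008616903983504207 pos [ 0.54951586 -0.24984903  0.12393915] tip [ 0.58180654 -0.27330845  0.01448954] lean 0.3496821765551805
tip z 0.105 tool shift mm [-84.8   9.7 -31.6]
tip z 0.012 tool shift mm [2.6 9.8 0.3]
[ 0.91201421 -1.63174868 -0.16295485] [-0.42306088 -0.59202681  0.01678377]
[266 166  15  19 108] [272.4 174.5] [ 0.5428 -0.2499  0.1193]
[329 212   9   2   9] [333.  212.8] [ 0.4033 -0.0713  0.014 ]
```

>>> carry_out(
  motion=[
    [0, 0, 0, 3, 0, 0, -1],
    [0, 0, 0, 3, 0, 0, -0.5],
    [0, 0, 0, 3, 0, 0, -0.5],
    [0, 0, 0, 3, 0, 0, -0.5],
    [0, 0, 0, 3, 0, -25, -0.5],
    [0, 0, 0, 3, 0, -60, -0.5],
    [0, 0.15, 0, -40, 0, -70, -0.5],
    [0, 0.3, 0, -90, 0, -70, -0.5],
    [0, 0.48, 0, -130, 0, -70, -0.5],
    [0, 0.48, 0, -130, 0, -70, -0.5],
  ],
)

```text
time: 48.45
position: [0.5648, -0.2606, 0.2828]
tcp_rot: [-3.14, 0.726, -0.628]
force: [0.3, 0.0, 0.8]
gripper_width: 0.0214
```

```bash
python3 - <<'E'
from h import *
goto((.45,-.36,.26),1.57)
f,cx,cy,P=cam("side"); p,d=capture("side"); cv2.imwrite("pics/s4.png",p)
u,v=366,238
h=cv2.cvtColor(p,cv2.COLOR_BGR2HSV); m=((h[...,0]>4)&(h[...,0]<22)&(h[...,1]>90)&(h[...,2]>40)).astype(np.uint8)
m[:,:u-70]=0;m[:,u+60:]=0;m[:v-60]=0;m[v+110:]=0
n,l,s,c=cv2.connectedComponentsWithStats(m)
for i in range(1,n):
    if s[i][4]<6: continue
    ys,xs=np.nonzero(l==i); z=d[ys,xs]; W=(P[:3,:3]@np.array([(xs-cx)/f*z,(ys-cy)/f*z,z])).T+P[:3,3]; r=W[:,:2]-[.562,-.271]
    print(s[i]); 
    for k in np.argsort(-W[:,2])[::max(1,len(W)//14)]: print("  z",W[k,2].round(3),"rad",(r[k]@[.81,-.59]).round(3),"lat",(r[k]@[-.59,-.81]).round(3))
E
```

```text
now [ 0.5648 -0.2606  0.2828] [-3.14   0.726 -0.628] turn [-0.792  0.402 -2.083] shift [-10.6 148.   39.8]
[354 220  19  31 288]
  z 0.83 rad 0.055 lat 0.725
  z 0.14 rad -0.032 lat 0.019
  z 0.137 rad -0.039 lat 0.022
  z 0.134 rad -0.03 lat -0.015
  z 0.129 rad -0.027 lat 0.018
  z 0.124 rad -0.029 lat 0.02
  z 0.119 rad -0.026 lat -0.011
  z 0.114 rad -0.023 lat -0.01
  z 0.108 rad -0.021 lat 0.019
  z 0.101 rad -0.018 lat -0.009
  z 0.095 rad -0.017 lat -0.008
  z 0.088 rad -0.012 lat -0.01
  z 0.083 rad -0.009 lat -0.009
  z 0.074 rad -0.006 lat -0.007
  z 0.061 rad -0.006 lat -0.009
```

```bash
python3 - <<'E'
from h import *
for n in("side","scene"):
    f,cx,cy,P=cam(n); p,d=capture(n); ys,xs=np.nonzero((d>.3)&(d<2)); z=d[ys,xs]
    W=(P[:3,:3]@np.array([(xs-cx)/f*z,(ys-cy)/f*z,z])).T+P[:3,3]; r=W[:,:2]-[.58,0]; X=r@[.995,-.0998]+.58; Y=r@[.0998,.995]
    k=(abs(Y)<.12)&(X>.55)&(X<.8)
    pt=k&(W[:,2]>.043)&(W[:,2]<.052); bar=k&(abs(Y)<.045)&(W[:,2]>.034)&(W[:,2]<.046)&(X<.632); roof=k&(W[:,2]>.074)&(W[:,2]<.083)
    print(n,"panel top X pct",np.percentile(X[pt],[5,25,50,75,95]).round(4),"bar",np.percentile(X[bar],[5,50,95]).round(4) if bar.any() else None,"roof min",np.percentile(X[roof],[.5,2]).round(4))
    b=(abs(W[:,0]-.675)<.012)&(abs(W[:,1]+.106)<.012)&(W[:,2]<.12); print("button top",np.percentile(W[b,2],[50,90]).round(4))
E
```

```text
side panel top X pct [0.6007 0.6418 0.6431 0.6449 0.6471] bar [0.5971 0.6005 0.6059] roof min [0.6514 0.6528]
button top [0.0994 0.1013]
scene panel top X pct [0.5983 0.6    0.602  0.603  0.6041] bar [0.5965 0.6032 0.6218] roof min [0.6518 0.6545]
button top [0.0997 0.1008]
```

```bash
python3 -c "
from h import *
print(telemetry.get_obs()['force']); print(ctrl.hand_in())"
```

```text
[ 0.41601644 -0.50089757 -0.2113303 ]
the job is handed in; nothing more can be done
None
```

The job is done and handed in at about 49 s of robot time. No verdict was reported.

**What I did**
- **Tray:** I pulled it out by its bar until it hit the stop.
- **Dials:** I laid the two white dials in the middle and +y pockets; only two were present. The second one first caught on the pocket wall, so I shifted it about 1.6 mm and it dropped in.
- **Closing and start:** I pushed the tray to its stop, then pressed the start button to its stop (21 N).
- **Picks:** I stood the three brown-handled picks, point down, in the cup.
- **Left alone:** I did not handle the brown and purple dials, the red and yellow picks, the pots, the loupe or the bottle.

**Last checks**
- **Dials:** Both faces measured level at about 32.6 mm high, which is fully seated. I took this reading just before closing the tray; they could not be seen once it was shut.
- **Tray:** The handle bar was at x = 0.601 m against an expected 0.601 m, with the front panel right in front of the housing.
- **Button:** It was back up, with its top at about 0.100 m.
- **Picks:** The depth data shows handles standing in the cup with tops at about 0.14 m. They lean roughly 0.35 to 0.4 rad, under the 0.6 limit. The third pick was checked by depth data only, not in a picture.
- **Robot:** The arm was clear of everything at hand-in.

No final check failed. The wrist camera read about 2 mm off along the jaw direction, and I corrected for that throughout. I did not measure the pots, loupe and bottle again at the end.

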